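# Load culture chips into the bench incubator

### The job

Swing the incubator's door wide open by its handle, then draw its shelf right out, and move every rectangular culture chip from the pocket tray onto the shelf, each resting on the shelf's floor and none on top of another. Then push the shelf fully home and only after that shut the door completely. Leave the round pots in their pockets and do not shove the glass dish about.

Things in the scene. Friction and masses are not known exactly. Their poses are not given: they have to be found in the camera images.
- incubator: low white bench incubator, 220 mm deep, 220 mm wide, 110 mm high, fixed. Origin on the table under the middle of its front opening; x points into the chamber, y to the hinge side (left, seen from the robot), z up. The chamber is closed above by the roof (top at 110 mm), whose front edge is at x = 0.
- door (a joint): angle of the incubator's deep door (rad): 0 shut, 1.8 the stop. It swings out towards the robot about an upright hinge at the left (+y) end and, lightly braked (about 0.12 N m), stays where it is left. The door is a shell 220 mm wide, from 5 to 108 mm high: front panel 50 mm ahead of the opening, closed on top and at both ends. At the start it may stand up to 0.25 rad ajar.
- door_hinge (a point): point on the door's upright hinge axis, 80 mm above the table, at the left end of the opening (incubator y = +110 mm). Its frame turns with the door and agrees with the incubator's when shut; as the door opens it turns clockwise seen from above.
- door_handle (a point): point on the centre line of the door's upright steel bar handle, 80 mm above the table and about 20 mm below the bar's upper end. The bar, about 70 mm long and 11 mm thick, stands 35 mm out from the door's front panel; in the door's frame it lies at x = -85 mm, y = -188 mm from the hinge axis. It can be pinched from above. Frame as door_hinge.
- shelf (a joint): how far the steel slide-out shelf in the incubator is drawn out (m): 0 fully home, 0.15 fully out, towards the robot (-x of the incubator). Friction about 2 N; it stays where it is left.
- shelf_floor (a point): centre of the shelf's flat floor, on its upper face, 50 mm above the table; axes as the incubator's; moves with the shelf. The floor is 172 x 172 mm inside a rim 8 mm high and 4 mm thick. With the shelf home it lies 90 mm behind the opening.
- shelf_grip (a point): middle of the shelf's black upright pull fin, 78 mm above the table, moves with the shelf. The fin stands in front of the shelf's front rim: 36 mm long along x, 12 mm thick along y, its top 88 mm above the table; it can be pinched from above along y. Behind the open door it stands 24 mm ahead of the opening when the shelf is home.
- pocket_tray: black pocket tray, fixed, 176 x 136 x 12 mm. Origin at the centre of its underside. 8 pockets, 30 x 22 mm, 7 mm deep, at x = -60, -20, 20, 60 mm and y = -40, +40 mm; pocket floors 5 mm above the table.
- petri_dish: open glass dish, 90 mm across, 16 mm high, loose, on the table. Origin at its underside. A bystander.
- chip0: culture chip: rectangular clear block 26 x 18 x 18 mm (x, y, z) with a white top with two small ports, 18 g, origin at its centre; sits in a pocket with its long side along the tray's x, standing 11 mm proud. Three to five chips are there, in any pockets; absent ones read None.
- chip1: culture chip: rectangular clear block 26 x 18 x 18 mm (x, y, z) with a white top with two small ports, 18 g, origin at its centre; sits in a pocket with its long side along the tray's x, standing 11 mm proud. Three to five chips are there, in any pockets; absent ones read None.
- chip2: culture chip: rectangular clear block 26 x 18 x 18 mm (x, y, z) with a white top with two small ports, 18 g, origin at its centre; sits in a pocket with its long side along the tray's x, standing 11 mm proud. Three to five chips are there, in any pockets; absent ones read None.
- chip3: culture chip: rectangular clear block 26 x 18 x 18 mm (x, y, z) with a white top with two small ports, 18 g, origin at its centre; sits in a pocket with its long side along the tray's x, standing 11 mm proud. Three to five chips are there, in any pockets; absent ones read None.
- chip4: culture chip: rectangular clear block 26 x 18 x 18 mm (x, y, z) with a white top with two small ports, 18 g, origin at its centre; sits in a pocket with its long side along the tray's x, standing 11 mm proud. Three to five chips are there, in any pockets; absent ones read None.
- pot0: round pot, clear, white lid, 18 mm across and 18 mm high, origin at its centre; sits in a pocket of the same tray. Not to be moved.
- pot1: round pot, clear, white lid, 18 mm across and 18 mm high, origin at its centre; sits in a pocket of the same tray. Not to be moved.

How it is judged:
On the way, in this order (a step that is already met when the one before it is completed fails the run):
1. the door is swung wide open (over 1.4 rad) (value of joint door above 1.4 rad), for 0.2 s.
2. with the door open the shelf is drawn out (over 120 mm) (value of joint shelf above 0.12 m and value of joint door above 1.2 rad), for 0.2 s.
3. all chips that are there rest on the drawn-out shelf (x of chip0 in the frame of shelf_floor between -0.085 and 0.085 m and y of chip0 in the frame of shelf_floor between -0.085 and 0.085 m and z of chip0 in the frame of shelf_floor between 0 and 0.02 m and x of chip1 in the frame of shelf_floor between -0.085 and 0.085 m and y of chip1 in the frame of shelf_floor between -0.085 and 0.085 m and z of chip1 in the frame of shelf_floor between 0 and 0.02 m and x of chip2 in the frame of shelf_floor between -0.085 and 0.085 m and y of chip2 in the frame of shelf_floor between -0.085 and 0.085 m and z of chip2 in the frame of shelf_floor between 0 and 0.02 m and x of chip3 in the frame of shelf_floor between -0.085 and 0.085 m and y of chip3 in the frame of shelf_floor between -0.085 and 0.085 m and z of chip3 in the frame of shelf_floor between 0 and 0.02 m and x of chip4 in the frame of shelf_floor between -0.085 and 0.085 m and y of chip4 in the frame of shelf_floor between -0.085 and 0.085 m and z of chip4 in the frame of shelf_floor between 0 and 0.02 m and value of joint shelf above 0.08 m), for 0.3 s.
4. the shelf is pushed home with all the chips on it while the door is still open (x of chip0 in the frame of shelf_floor between -0.085 and 0.085 m and y of chip0 in the frame of shelf_floor between -0.085 and 0.085 m and z of chip0 in the frame of shelf_floor between 0 and 0.02 m and x of chip1 in the frame of shelf_floor between -0.085 and 0.085 m and y of chip1 in the frame of shelf_floor between -0.085 and 0.085 m and z of chip1 in the frame of shelf_floor between 0 and 0.02 m and x of chip2 in the frame of shelf_floor between -0.085 and 0.085 m and y of chip2 in the frame of shelf_floor between -0.085 and 0.085 m and z of chip2 in the frame of shelf_floor between 0 and 0.02 m and x of chip3 in the frame of shelf_floor between -0.085 and 0.085 m and y of chip3 in the frame of shelf_floor between -0.085 and 0.085 m and z of chip3 in the frame of shelf_floor between 0 and 0.02 m and x of chip4 in the frame of shelf_floor between -0.085 and 0.085 m and y of chip4 in the frame of shelf_floor between -0.085 and 0.085 m and z of chip4 in the frame of shelf_floor between 0 and 0.02 m and value of joint shelf below 0.01 m and value of joint door above 0.9 rad), for 0.2 s.
At the end, for the whole second after the job is handed in: Every chip that is there lies on the shelf's floor inside its rim (centre within 85 mm of the middle along x and y and less than 20 mm above the floor, so none stacked), at rest; the shelf is within 10 mm of home and the door within 0.05 rad of shut (x of chip0 in the frame of shelf_floor between -0.085 and 0.085 m and y of chip0 in the frame of shelf_floor between -0.085 and 0.085 m and z of chip0 in the frame of shelf_floor between 0 and 0.02 m and x of chip1 in the frame of shelf_floor between -0.085 and 0.085 m and y of chip1 in the frame of shelf_floor between -0.085 and 0.085 m and z of chip1 in the frame of shelf_floor between 0 and 0.02 m and x of chip2 in the frame of shelf_floor between -0.085 and 0.085 m and y of chip2 in the frame of shelf_floor between -0.085 and 0.085 m and z of chip2 in the frame of shelf_floor between 0 and 0.02 m and x of chip3 in the frame of shelf_floor between -0.085 and 0.085 m and y of chip3 in the frame of shelf_floor between -0.085 and 0.085 m and z of chip3 in the frame of shelf_floor between 0 and 0.02 m and x of chip4 in the frame of shelf_floor between -0.085 and 0.085 m and y of chip4 in the frame of shelf_floor between -0.085 and 0.085 m and z of chip4 in the frame of shelf_floor between 0 and 0.02 m and linear speed of each of chip0, chip1, chip2, chip3, chip4 below 0.02 m/s and value of joint shelf below 0.01 m and value of joint door below 0.05 rad); the robot touches nothing.
It fails at once if a round pot is moved more than 30 mm (distance of any of pot0, pot1 from where it was at the start of the episode above 0.03 m).
It fails at once if the glass dish is shoved more than 40 mm (distance of petri_dish from where it was at the start of the episode above 0.04 m).
Of chip0, chip1, chip2, chip3, chip4 only 3 to 5 are there at a start; the rules pass over those that are not, and their reading is None.
At some moment in a run one of chip0, chip1, chip2, chip3, chip4 may be knocked a few centimetres aside while the robot is not near it.
Once in a run the grip may slacken for a moment while it holds something.
It also fails if it takes over 210 s, if anything falls off the work surface, if the arm or the gripper's body presses on something with over 40 N, if the wrist force passes 120 N, or if a joint passes its speed limit or range.

### The arm

A 6-joint arm with a two-finger parallel gripper is mounted at the origin on the work surface. World frame = base frame: x ahead of the robot, y to its left, z up, the work surface at z = 0. Lengths are in m, angles in rad, forces in N, time in s.
With the tool pointing down it reaches from about 0.35 to 0.975 m from the base axis. Payload 4.9 kg.
Tool frame: the origin (TCP) lies on the centre line of the jaws, within the pads' length; the fingertips stand 8 mm ahead of it and the grasp point (between the pads) lies 11 mm behind it; z points along the fingers, y is the direction in which the jaws open and shut (so a half turn about z gives the same grasp; the last joint's range is limited). The gripper opens to 85 mm and grips with 20 to 120 N. Pads are 22 mm wide; open, the fingers measure 114 mm over their backs; the gripper's body (76 mm by 85 mm) begins 54 mm behind the grasp point. The pads swing forward as they close: fully open they stand 13 mm farther back than shut.
Start: joints at [-1.256, 0.053, 1.613, -0, 1.476, -0.119], TCP at [0.263, -0.567, 0.239] pointing down, gripper open.
Joint ranges: [-3.01, 3.01], [-1.01, 2.22], [0.06, 2.58], [-1.02, 4.17], [0.09, 2.62], [-3.14, 3.14]. Speed limits (rad/s): [2.57, 2.57, 3.14, 3.14, 3.14, 3.14].

### API

Orientations are given as a unit quaternion [w, x, y, z].
In Python, from plant import manip gives the robot as it stands.
- The arm moves only by the tool step_arm, never from a script. Its argument "deltas" is a list of rows, each a list of 7 numbers: the shift along the tool's x, y, z in m, then the turn, a rotation vector about the tool's x, y, z in rad, then the gripper command: -1 is fully open, 1 is shut, values between are in proportion. In form: [[dx, dy, dz, ax, ay, az, hand], ...]. A call has 1 to 20 rows; each row is the pose to reach, as a shift and turn from the pose commanded when the call began, along the tool's axes at that moment; what a row does not reach only later rows make up. A row lasts 1/10 s, in which the tool goes at most 50 mm and 8.59 degrees, less where a joint would pass 70% of its speed; a pose out of reach is approached as far as the arm can. A call with a gripper value outside its range is refused whole. The fingers move at their own pace and stop on an object; the grip force is fixed at half the most. Time passes only in rows, so rows that repeat a pose let the fingers close. It gives the time, the measured TCP pose, the force and the opening at its end, in the units of the state.
- manip.state(): the state, without advancing time (a new reading comes with each control period).
- manip.grab_frame(name): name is "scene" or "top"; returns the picture (480x640x3 uint8, red, green, blue); there is no depth.
- manip.get_calibration(name): a dict with "fov_y" (degrees; the focal length in pixels is half the picture's height over the tangent of half this angle, whatever the lens; pixels are square), "cx", "cy" (the principal point, pixels), "R" (3x3) and "t" (3): a world point X has camera coordinates R X + t. Camera axes: x right, y down, z forward; pixel columns grow to the right and rows downward; lengths in m; the calibration is good to about 2 mm. A picture is of the moment at which its call begins. get_calibration takes no time and is no camera call.
- manip.job_done(): hands the job in, once; it reports no verdict.
The state is a dict: "time": time; "joint_pos": joint angles; "joint_vel": joint speeds; "joint_efforts": joint torques, N m; "tool_pos": TCP position; "tool_rot": TCP orientation; "contact_force": force on the tool from outside, world axes, zero at the start; "ft_torque": the same for the moment, N m; "gripper_width": opening from 0.0 (shut) to 1.0 (fully open).
Only numpy, scipy, OpenCV 4.12 (cv2) and the standard library are available. Lean on these libraries where they do the work, as an engineer would, in place of code of your own. Each camera call takes 0.05 s, during which the arm holds its last target.

## Working session

There is one attempt and no reset: what is moved stays moved. The work goes in short steps, Python scripts to look and compute and a tool call to move; the robot and the scene stay as the last step left them, time stands still between calls to the robot, and variables do not carry over. Pictures are saved under pics/ and viewed, and the job is handed in when it is done.

Besides the shell and the picture viewer there is one more tool, called after "Call:" as name([rows], argument=value, ...), one row to a line, values as JSON. step_arm: Moves the arm, as the interface text tells. Its arguments: {"type":"object","properties":{"deltas":{"type":"array"}},"required":["deltas"]}

```bash
ls; mkdir -p pics; python3 - <<'E'
from plant import manip
import cv2
for n in("scene","top"):
    im=manip.grab_frame(n); cv2.imwrite(f"pics/{n}0.png",im[:,:,::-1]); print(n,manip.get_calibration(n))
print(manip.state())
E
```

```text
pics
scene {'fov_y': 54.75631237790277, 'cx': 319.37150603807635, 'cy': 236.70284620688187, 'R': array([[-0.44285527,  0.89645975,  0.01546358],
       [ 0.74110331,  0.37570661, -0.55642648],
       [-0.50462372, -0.23495629, -0.83075294]]), 't': array([ 0.24327768, -0.40052916,  1.14395365])}
top {'fov_y': 43.18265411854668, 'cx': 310.5330856878036, 'cy': 241.90760829601365, 'R': array([[-1.02786940e-04, -9.99998734e-01,  1.58817575e-03],
       [-9.90371005e-01, -1.18067840e-04, -1.38438644e-01],
       [ 1.38438656e-01, -1.58711290e-03, -9.90369739e-01]]), 't': array([0.0132835 , 0.61440056, 1.30277456])}
{'time': 0.1, 'joint_pos': array([-1.25599460e+00,  5.33060706e-02,  1.61413192e+00,  2.59354009e-05,
        1.47602195e+00, -1.18985550e-01]), 'joint_vel': array([-1.66530648e-03, -2.42417325e-03, -3.53452741e-03, -9.34867432e-04,
        4.14556596e-06, -1.91074900e-03]), 'joint_efforts': array([ 2.81880975e-04, -3.94905710e+01, -3.71361601e+01, -1.21551388e-04,
        3.89425404e-03,  1.00727542e-05]), 'tool_pos': array([ 0.26253951, -0.56658556,  0.23819131]), 'tool_rot': array([-9.30434432e-04,  9.76570481e-01,  2.15195782e-01, -7.84187919e-05]), 'contact_force': array([-0.26220607,  0.00216052,  0.63381497]), 'ft_torque': array([0.05513174, 0.02725167, 0.02194807]), 'gripper_width': 0.9971341390697988}
```

View pics/scene0.png

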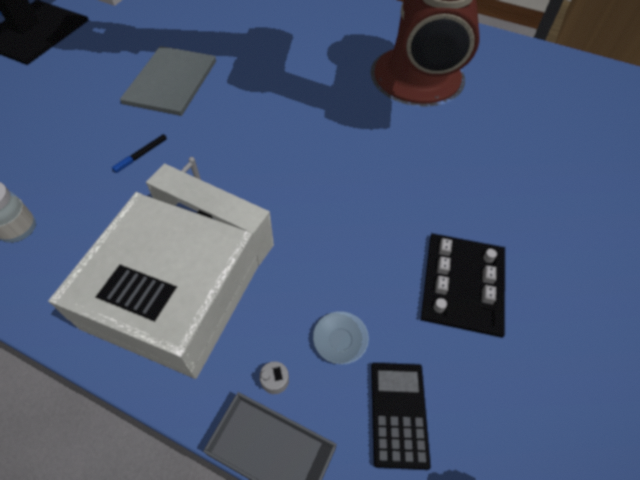

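View pics/top0.png

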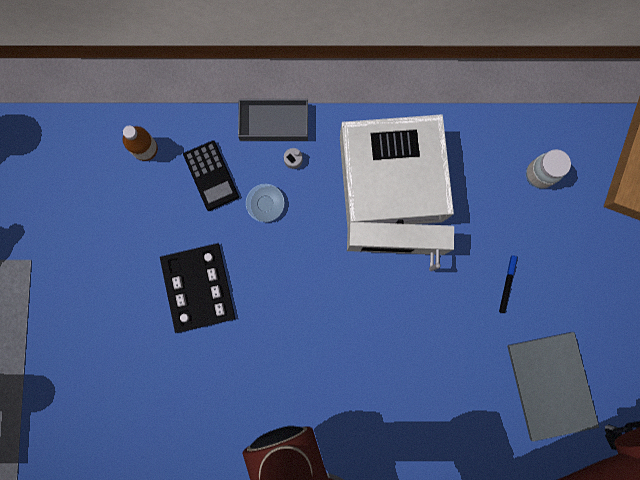

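The views show the incubator at top-view (345–455, 115–220) with its door a little ajar and the handle at about (436,262). There are five chips at (177,283), (180,300), (211,274), (215,292) and (220,310), and pots at (208,258) and (184,318). The dish is at (266,204). I'll enlarge these next.

```bash
cat > h.py <<'E'
import numpy as np, cv2
from plant import manip
def K(n):
    c=manip.get_calibration(n); f=240/np.tan(np.radians(c['fov_y']/2)); return c,f
def px(n,u,v,z):
    c,f=K(n); d=c['R'].T@np.array([(u-c['cx'])/f,(v-c['cy'])/f,1]); o=-c['R'].T@c['t']
    return o+d*(z-o[2])/d[2]
def proj(n,X):
    c,f=K(n); p=c['R']@np.array(X,float)+c['t']; return np.array([c['cx']+f*p[0]/p[2],c['cy']+f*p[1]/p[2]])
def crop(im,u0,v0,u1,v1,s,name):
    cv2.imwrite(name,cv2.resize(im[v0:v1,u0:u1,::-1],None,fx=s,fy=s,interpolation=cv2.INTER_CUBIC))
E
python3 - <<'E'
from h import *
t=cv2.imread('pics/top0.png')[:,:,::-1]; s=cv2.imread('pics/scene0.png')[:,:,::-1]
crop(t,335,105,465,275,4.5/1.3,'pics/a.png')
crop(t,150,235,250,340,5.5,'pics/b.png')
crop(s,40,150,290,380,2.4,'pics/c.png')
print(px('top',320,240,0))
E
```

```text
[ 0.62478775 -0.00846836  0.        ]
```

View pics/a.png

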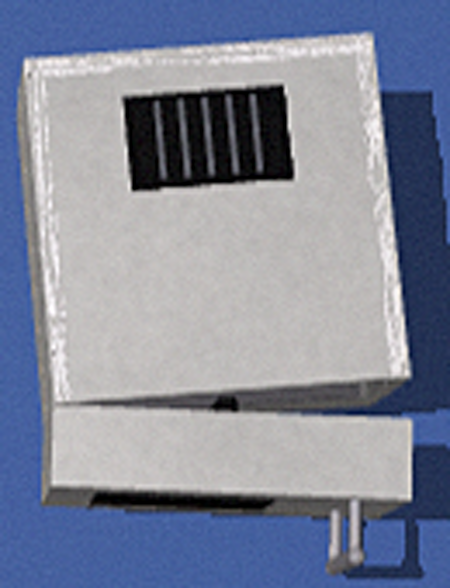

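View pics/b.png

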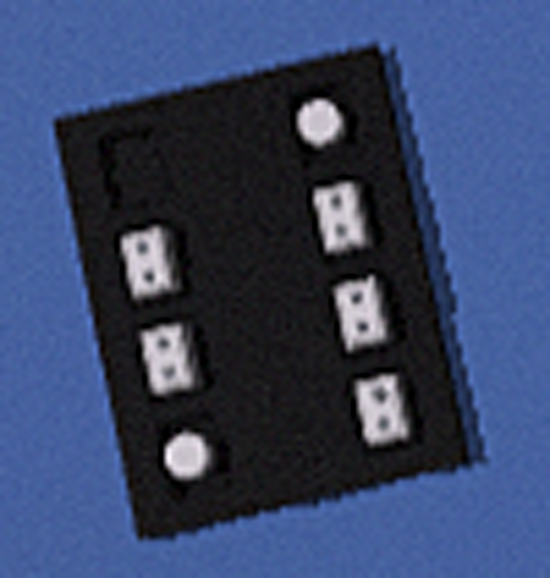

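View pics/c.png

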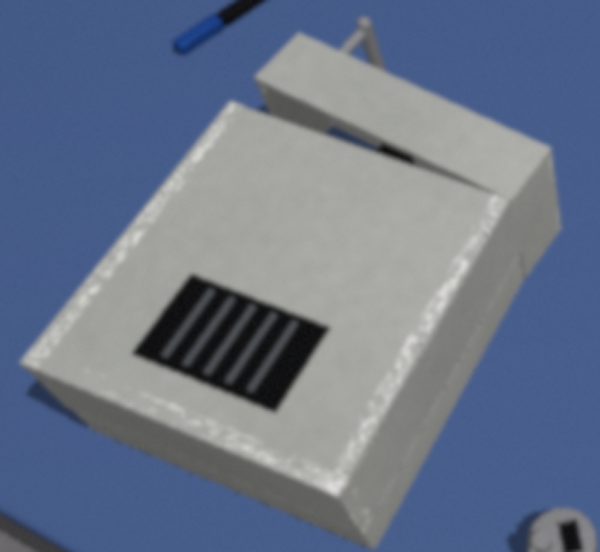

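```bash
python3 - <<'E'
from h import *
from scipy.optimize import least_squares
k=4.5/1.3
P=lambda x,y:(335+(x+.5)/k-.5,105+(y+.5)/k-.5)
roof=[(26,60),(372,34),(411,377),(52,405)]
W=np.array([px('top',*P(*p),.11) for p in roof]); 
L=np.array([[.22,.11],[.22,-.11],[0,-.11],[0,.11]])
T=lambda p,L:np.c_[p[0]+np.cos(p[2])*L[:,0]-np.sin(p[2])*L[:,1],p[1]+np.sin(p[2])*L[:,0]+np.cos(p[2])*L[:,1]]
r=least_squares(lambda p:(T(p,L)-W[:,:2]).ravel(),[.65,-.15,0]);inc=r.x;print('inc',r.x,r.fun.round(4))
# scene check
kc=2.4;S=lambda x,y:(40+(x+.5)/kc-.5,150+(y+.5)/kc-.5)
for p in [(232,101),(500,197),(345,492),(22,362)]: print('scene roof',px('scene',*S(*p),.11))
print(T(inc,L))
# door top
D=np.array([px('top',*P(*p),.108) for p in [(52,404),(412,420),(412,498),(43,488)]]);print('door',D)
v=D[1]-D[0];print('ang',np.arctan2(v[0],-v[1]), np.arctan2(*( (D[2]-D[3])[[0,1]]*[1,-1])))
print('handle top', px('top',*P(355,555),.1),px('scene',*S(364,22),.1))
# tray
Q=lambda x,y:(150+(x+.5)/5.5-.5,235+(y+.5)/5.5-.5)
for n,p,z in [('c',(55,120),.012),('c',(380,45),.012),('c',(475,462),.012),('c',(140,540),.012),('chip',(149,262),.023),('chip',(170,358),.023),('chip',(341,216),.023),('chip',(361,314),.023),('chip',(383,410),.023),('pot',(320,122),.023),('pot',(187,456),.023)]:
  print(n,px('top',*Q(*p),z).round(4))
print('dish',px('top',266,204,.008))
E
```

```text
inc [ 0.65678414 -0.17991982  0.07538145] [ 0.0005  0.0015  0.     -0.0007 -0.0007  0.      0.0002 -0.0008]
scene roof [ 0.66705673 -0.28901523  0.11      ]
scene roof [ 0.65220442 -0.0784568   0.11      ]
scene roof [ 0.86496924 -0.05148028  0.11      ]
scene roof [ 0.8853655  -0.27192019  0.11      ]
[[ 0.86787527 -0.05366398]
 [ 0.88444349 -0.27303922]
 [ 0.66506825 -0.28960744]
 [ 0.64850003 -0.0702322 ]]
door [[ 0.64928516 -0.06958536  0.108     ]
 [ 0.63938873 -0.28985131  0.108     ]
 [ 0.59125897 -0.28827314  0.108     ]
 [ 0.59737695 -0.06363385  0.108     ]]
ang -0.04489924856803824 -0.027227948173638043
handle top [ 0.55720957 -0.25423633  0.1       ] [ 0.55561097 -0.25774794  0.1       ]
c [0.5855 0.3546 0.012 ]
c [0.6167 0.2216 0.012 ]
c [0.446  0.1796 0.012 ]
c [0.4147 0.3144 0.012 ]
chip [0.5263 0.3118 0.023 ]
chip [0.4875 0.3021 0.023 ]
chip [0.545  0.2343 0.023 ]
chip [0.5053 0.2254 0.023 ]
chip [0.4667 0.2157 0.023 ]
pot [0.5835 0.2438 0.023 ]
pot [0.4483 0.2941 0.023 ]
dish [0.7071355 0.1154848 0.008    ]
```

```bash
cat >> h.py <<'E'
from scipy.spatial.transform import Rotation as Ro
def Rt(th): c,s=np.cos(th),np.sin(th); return np.array([[c,s,0],[s,-c,0],[0,0,-1.]])
def row(x,y,z,th):
    s=manip.state(); q=s['tool_rot']; R=Ro.from_quat(np.r_[q[1:],q[0]]).as_matrix()
    d=R.T@(np.array([x,y,z])-s['tool_pos']); w=Ro.from_matrix(R.T@Rt(th)).as_rotvec()
    return np.r_[d,w].round(4).tolist()
IO=np.array([.6568,-.1799]);IY=.0754
def I(x,y): c,s=np.cos(IY),np.sin(IY); return IO+[c*x-s*y,s*x+c*y]
def D(q,x=-.085,y=-.188):
    a=IY-q;c,s=np.cos(a),np.sin(a); return I(0,.11)+[c*x-s*y,s*x+c*y]
def stat():
    s=manip.state(); q=s['tool_rot']; R=Ro.from_quat(np.r_[q[1:],q[0]]).as_matrix()
    print('t',round(s['time'],2),'pos',s['tool_pos'].round(4),'th',round(np.arctan2(R[1,0],R[0,0]),4),'F',s['contact_force'].round(1),'w',round(s['gripper_width'],3),'j',s['joint_pos'].round(2))
E
python3 - <<'E'
from h import *
print(D(.112)); stat(); print(row(*D(.112),.18,IY-.112+np.pi))
E
```

```text
[ 0.55669152 -0.25497633]
t 0.1 pos [ 0.2625 -0.5666  0.2382] th 0.4338 F [-0.3  0.   0.6] w 0.997 j [-1.26  0.05  1.61  0.    1.48 -0.12]
[0.3979, -0.159, 0.0586, -0.0003, -0.0026, -2.6712]
```

Call:
step_arm([
  [0.398, -0.159, 0.058, 0, 0, -2.67, -1],
  [0.398, -0.159, 0.058, 0, 0, -2.67, -1],
  [0.398, -0.159, 0.058, 0, 0, -2.67, -1],
  [0.398, -0.159, 0.058, 0, 0, -2.67, -1],
  [0.398, -0.159, 0.058, 0, 0, -2.67, -1],
  [0.398, -0.159, 0.058, 0, 0, -2.67, -1],
  [0.398, -0.159, 0.058, 0, 0, -2.67, -1],
  [0.398, -0.159, 0.058, 0, 0, -2.67, -1],
  [0.398, -0.159, 0.058, 0, 0, -2.67, -1],
  [0.398, -0.159, 0.058, 0, 0, -2.67, -1],
  [0.398, -0.159, 0.058, 0, 0, -2.67, -1],
  [0.398, -0.159, 0.058, 0, 0, -2.67, -1],
  [0.398, -0.159, 0.058, 0, 0, -2.67, -1],
  [0.398, -0.159, 0.058, 0, 0, -2.67, -1],
  [0.398, -0.159, 0.058, 0, 0, -2.67, -1],
  [0.398, -0.159, 0.058, 0, 0, -2.67, -1],
  [0.398, -0.159, 0.058, 0, 0, -2.67, -1],
  [0.398, -0.159, 0.058, 0, 0, -2.67, -1],
  [0.398, -0.159, 0.058, 0, 0, -2.67, -1],
  [0.398, -0.159, 0.058, 0, 0, -2.67, -1],
])

```text
time: 2.1
tool_pos: [0.5568, -0.2554, 0.1808]
tool_rot: [-0.0, 0.02, 1.0, 0.0]
contact_force: [0.2, 0.7, 0.2]
gripper_width: 1.001
```

```bash
python3 - <<'E'
from h import *
stat(); print(row(*D(.112),.074,IY-.112+np.pi))
E
```

```text
t 2.1 pos [ 0.5568 -0.2554  0.1808] th 3.1013 F [0.2 0.7 0.2] w 1.001 j [-0.55  0.07  1.7  -0.    1.38 -2.08]
[0.0, 0.0004, 0.1068, 0.0004, -0.0007, -0.0037]
```

Descend, then close.

Call:
step_arm([
  [0, 0, 0.04, 0, 0, 0, -1],
  [0, 0, 0.08, 0, 0, 0, -1],
  [0, 0, 0.107, 0, 0, 0, -1],
  [0, 0, 0.107, 0, 0, 0, -1],
  [0, 0, 0.107, 0, 0, 0, 1],
  [0, 0, 0.107, 0, 0, 0, 1],
  [0, 0, 0.107, 0, 0, 0, 1],
  [0, 0, 0.107, 0, 0, 0, 1],
  [0, 0, 0.107, 0, 0, 0, 1],
  [0, 0, 0.107, 0, 0, 0, 1],
  [0, 0, 0.107, 0, 0, 0, 1],
  [0, 0, 0.107, 0, 0, 0, 1],
])

```text
time: 3.3
tool_pos: [0.5579, -0.2556, 0.0755]
tool_rot: [0.001, 0.019, 1.0, -0.0]
contact_force: [1.0, 3.0, 5.3]
gripper_width: 0.109
```

```bash
python3 - <<'E'
from h import *
stat()
im=manip.grab_frame('scene');crop(im,100,80,300,230,4,'pics/d.png')
E
```

```text
t 3.3 pos [ 0.5579 -0.2556  0.0755] th 3.1038 F [1.  3.  5.3] w 0.109 j [-0.55  0.18  1.77  0.    1.2  -2.08]
```

View pics/d.png

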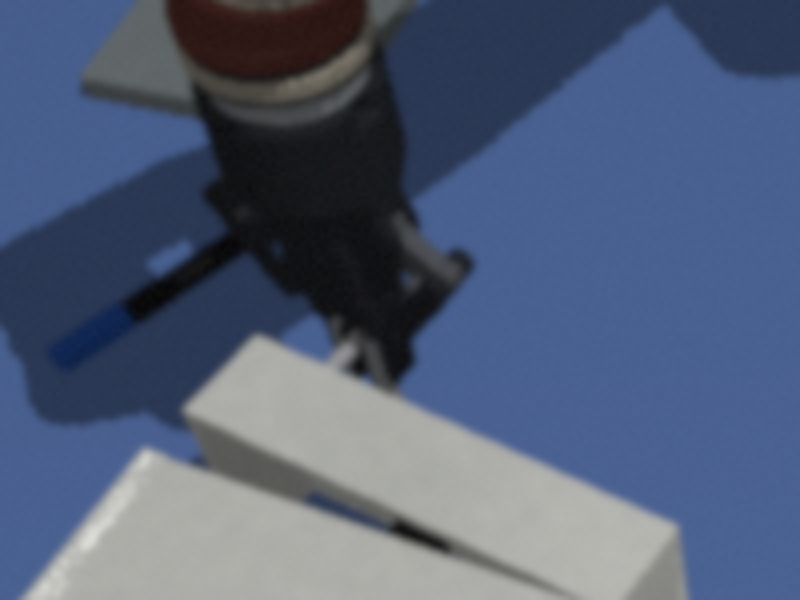

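The bar is held between the pads (width 0.109, about 9 mm). Next I'll work out the arc.

```bash
cat >> h.py <<'E'
def arc(q0,q1,n,hand):
    # incremental arc about hinge from the present measured pose
    s=manip.state(); q=s['tool_rot']; R=Ro.from_quat(np.r_[q[1:],q[0]]).as_matrix(); p=s['tool_pos']; h=np.r_[I(0,.11),p[2]]
    for k in range(1,n+1):
        a=-(q1-q0)*k/n; Z=Ro.from_euler('z',a).as_matrix()
        d=R.T@(h+Z@(p-h)-p); print([round(d[0],3),round(d[1],3),0,0,0,round(-a,3),hand],end=', ')
    print()
E
python3 - <<'E'
from h import *
arc(.112,1.6,20,1)
E
```

```text
[np.float64(0.014), np.float64(0.007), 0, 0, 0, 0.074, 1], [np.float64(0.027), np.float64(0.014), 0, 0, 0, 0.149, 1], [np.float64(0.04), np.float64(0.023), 0, 0, 0, 0.223, 1], [np.float64(0.052), np.float64(0.033), 0, 0, 0, 0.298, 1], [np.float64(0.063), np.float64(0.043), 0, 0, 0, 0.372, 1], [np.float64(0.073), np.float64(0.055), 0, 0, 0, 0.446, 1], [np.float64(0.083), np.float64(0.067), 0, 0, 0, 0.521, 1], [np.float64(0.091), np.float64(0.079), 0, 0, 0, 0.595, 1], [np.float64(0.099), np.float64(0.093), 0, 0, 0, 0.67, 1], [np.float64(0.106), np.float64(0.106), 0, 0, 0, 0.744, 1], [np.float64(0.111), np.float64(0.121), 0, 0, 0, 0.818, 1], [np.float64(0.116), np.float64(0.135), 0, 0, 0, 0.893, 1], [np.float64(0.119), np.float64(0.15), 0, 0, 0, 0.967, 1], [np.float64(0.121), np.float64(0.166), 0, 0, 0, 1.042, 1], [np.float64(0.123), np.float64(0.181), 0, 0, 0, 1.116, 1], [np.float64(0.123), np.float64(0.196), 0, 0, 0, 1.19, 1], [np.float64(0.121), np.float64(0.212), 0, 0, 0, 1.265, 1], [np.float64(0.119), np.float64(0.227), 0, 0, 0, 1.339, 1], [np.float64(0.116), np.float64(0.242), 0, 0, 0, 1.414, 1], [np.float64(0.111), np.float64(0.256), 0, 0, 0, 1.488, 1],
```

Call:
step_arm([
  [0.014, 0.007, 0, 0, 0, 0.074, 1],
  [0.027, 0.014, 0, 0, 0, 0.149, 1],
  [0.04, 0.023, 0, 0, 0, 0.223, 1],
  [0.052, 0.033, 0, 0, 0, 0.298, 1],
  [0.063, 0.043, 0, 0, 0, 0.372, 1],
  [0.073, 0.055, 0, 0, 0, 0.446, 1],
  [0.083, 0.067, 0, 0, 0, 0.521, 1],
  [0.091, 0.079, 0, 0, 0, 0.595, 1],
])

```text
time: 4.15
tool_pos: [0.4702, -0.1731, 0.0755]
tool_rot: [0.002, 0.313, 0.95, 0.0]
contact_force: [4.6, 1.7, 2.7]
gripper_width: 0.108
```

```bash
python3 - <<'E'
from h import *
stat(); print(D(.112+.595)); arc(.707,1.6,12,1)
E
```

```text
t 4.15 pos [ 0.4702 -0.1731  0.0755] th 2.5055 F [4.6 1.7 2.7] w 0.108 j [-0.5  -0.08  2.04  0.    1.19 -1.44]
[ 0.4689096  -0.17175717]
[np.float64(0.014), np.float64(0.007), 0, 0, 0, 0.074, 1], [np.float64(0.027), np.float64(0.014), 0, 0, 0, 0.149, 1], [np.float64(0.04), np.float64(0.023), 0, 0, 0, 0.223, 1], [np.float64(0.052), np.float64(0.032), 0, 0, 0, 0.298, 1], [np.float64(0.063), np.float64(0.043), 0, 0, 0, 0.372, 1], [np.float64(0.073), np.float64(0.054), 0, 0, 0, 0.447, 1], [np.float64(0.083), np.float64(0.066), 0, 0, 0, 0.521, 1], [np.float64(0.092), np.float64(0.079), 0, 0, 0, 0.595, 1], [np.float64(0.099), np.float64(0.092), 0, 0, 0, 0.67, 1], [np.float64(0.106), np.float64(0.106), 0, 0, 0, 0.744, 1], [np.float64(0.112), np.float64(0.12), 0, 0, 0, 0.819, 1], [np.float64(0.116), np.float64(0.134), 0, 0, 0, 0.893, 1],
```

Forces are small, so I'll carry on to 1.6 rad.

Call:
step_arm([
  [0.014, 0.007, 0, 0, 0, 0.074, 1],
  [0.027, 0.014, 0, 0, 0, 0.149, 1],
  [0.04, 0.023, 0, 0, 0, 0.223, 1],
  [0.052, 0.032, 0, 0, 0, 0.298, 1],
  [0.063, 0.043, 0, 0, 0, 0.372, 1],
  [0.073, 0.054, 0, 0, 0, 0.447, 1],
  [0.083, 0.066, 0, 0, 0, 0.521, 1],
  [0.092, 0.079, 0, 0, 0, 0.595, 1],
  [0.099, 0.092, 0, 0, 0, 0.67, 1],
  [0.106, 0.106, 0, 0, 0, 0.744, 1],
  [0.112, 0.12, 0, 0, 0, 0.819, 1],
  [0.116, 0.134, 0, 0, 0, 0.893, 1],
  [0.116, 0.134, 0, 0, 0, 0.893, 1],
  [0.116, 0.134, 0, 0, 0, 0.893, 1],
])

```text
time: 5.55
tool_pos: [0.4568, 0.0032, 0.0755]
tool_rot: [0.002, 0.691, 0.723, 0.001]
contact_force: [5.5, -0.9, 2.3]
gripper_width: 0.109
```

Call:
step_arm([
  [0, 0, 0, 0, 0, 0, -0.2],
  [0, 0, 0, 0, 0, 0, -0.2],
  [0, 0, 0, 0, 0, 0, -0.2],
  [0, 0, -0.04, 0, 0, 0, -0.2],
  [0, 0, -0.08, 0, 0, 0, -0.2],
  [0, 0, -0.11, 0, 0, 0, -0.2],
  [0, 0, -0.11, 0, 0, 0, -0.2],
])

```text
time: 6.25
tool_pos: [0.4575, 0.003, 0.1897]
tool_rot: [0.004, 0.691, 0.723, 0.003]
contact_force: [0.9, 0.9, -0.3]
gripper_width: 0.603
```

```bash
python3 - <<'E'
from h import *
stat(); print(I(-.024,0),row(*I(-.024,0),.186,IY)); print(row(*I(-.024,0),.186,IY+np.pi))
im=manip.grab_frame('top');crop(im,300,100,480,400,2,'pics/e.png')
im=manip.grab_frame('scene');crop(im,40,50,340,350,2,'pics/f.png')
E
```

```text
t 6.25 pos [0.4575 0.003  0.1897] th 1.6156 F [ 0.9  0.9 -0.3] w 0.603 j [-0.16 -0.34  2.05 -0.    1.42 -0.2 ]
[ 0.63286819 -0.18170789] [-0.1924, 0.1669, 0.0056, 0.0088, -0.0055, 1.5402]
[-0.1924, 0.1669, 0.0056, 0.0055, 0.0089, -1.6013]
```

View pics/e.png

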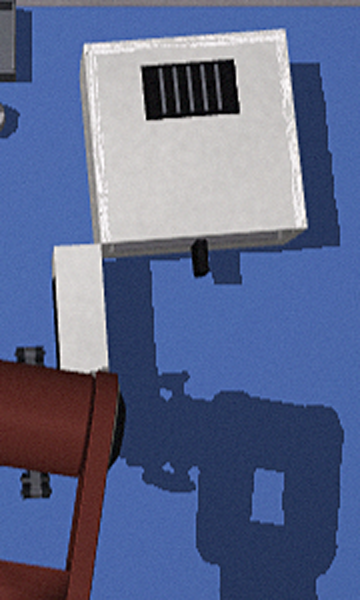

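View pics/f.png

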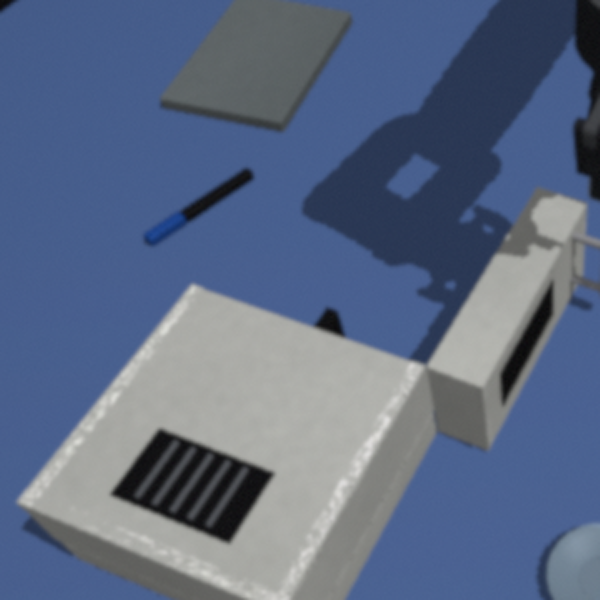

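The door now stands square open, and the black fin shows at about top (400,228).

```bash
python3 - <<'E'
from h import *
for x,y in [(200,257),(201,275),(200,241)]: print(px('top',300+x/2-.25,100+y/2-.25,.088))
print(proj('top',[*I(-.024,0),.088]))
E
```

```text
[ 0.63775171 -0.17851053  0.088     ]
[ 0.6181874  -0.17918327  0.088     ]
[ 0.65521083 -0.17886799  0.088     ]
[401.28366577 230.49322961]
```

Call:
step_arm([
  [-0.192, 0.167, 0.006, 0.008, -0.005, 1.54, -0.2],
  [-0.192, 0.167, 0.006, 0.008, -0.005, 1.54, -0.2],
  [-0.192, 0.167, 0.006, 0.008, -0.005, 1.54, -0.2],
  [-0.192, 0.167, 0.006, 0.008, -0.005, 1.54, -0.2],
  [-0.192, 0.167, 0.006, 0.008, -0.005, 1.54, -0.2],
  [-0.192, 0.167, 0.006, 0.008, -0.005, 1.54, -0.2],
  [-0.192, 0.167, 0.006, 0.008, -0.005, 1.54, -0.2],
  [-0.192, 0.167, 0.006, 0.008, -0.005, 1.54, -0.2],
  [-0.192, 0.167, 0.006, 0.008, -0.005, 1.54, -0.2],
  [-0.192, 0.167, 0.006, 0.008, -0.005, 1.54, -0.2],
  [-0.192, 0.167, 0.006, 0.008, -0.005, 1.54, -0.2],
  [-0.192, 0.167, 0.006, 0.008, -0.005, 1.54, -0.2],
  [-0.192, 0.167, 0.006, 0.008, -0.005, 1.54, -0.2],
  [-0.192, 0.167, 0.006, 0.008, -0.005, 1.54, -0.2],
])

```text
time: 7.75
tool_pos: [0.6297, -0.1806, 0.1771]
tool_rot: [-0.001, 0.999, 0.038, -0.005]
contact_force: [0.4, 0.4, -0.7]
gripper_width: 0.598
```

```bash
python3 - <<'E'
from h import *
stat(); print(row(*I(-.026,0),.069,IY))
E
```

```text
t 7.75 pos [ 0.6297 -0.1806  0.1771] th 0.0764 F [ 0.4  0.4 -0.7] w 0.598 j [-0.39  0.17  1.59 -0.    1.39  1.1 ]
[0.0021, 0.0017, 0.1081, -0.0028, 0.0099, 0.001]
```

Call:
step_arm([
  [0.002, 0, 0.04, 0, 0.01, 0, -0.2],
  [0.002, 0, 0.08, 0, 0.01, 0, -0.2],
  [0.002, 0, 0.108, 0, 0.01, 0, -0.2],
  [0.002, 0, 0.108, 0, 0.01, 0, -0.2],
  [0.002, 0, 0.108, 0, 0.01, 0, 1],
  [0.002, 0, 0.108, 0, 0.01, 0, 1],
  [0.002, 0, 0.108, 0, 0.01, 0, 1],
  [0.002, 0, 0.108, 0, 0.01, 0, 1],
  [0.002, 0, 0.108, 0, 0.01, 0, 1],
  [0.002, 0, 0.108, 0, 0.01, 0, 1],
])

```text
time: 8.75
tool_pos: [0.6332, -0.1823, 0.0735]
tool_rot: [0.001, 0.999, 0.038, 0.003]
contact_force: [-0.1, -4.7, 6.1]
gripper_width: 0.127
```

```bash
python3 - <<'E'
from h import *
stat()
E
```

```text
t 8.75 pos [ 0.6332 -0.1823  0.0735] th 0.0757 F [-0.1 -4.7  6.1] w 0.127 j [-0.39  0.27  1.66  0.    1.21  1.1 ]
```

The fin is held. I'll pull the shelf out 148 mm along the tool's -x.

Call:
step_arm([
  [-0.012, 0, 0, 0, 0, 0, 1],
  [-0.028, 0, 0, 0, 0, 0, 1],
  [-0.044, 0, 0, 0, 0, 0, 1],
  [-0.06, 0, 0, 0, 0, 0, 1],
  [-0.076, 0, 0, 0, 0, 0, 1],
  [-0.092, 0, 0, 0, 0, 0, 1],
  [-0.108, 0, 0, 0, 0, 0, 1],
  [-0.124, 0, 0, 0, 0, 0, 1],
  [-0.138, 0, 0, 0, 0, 0, 1],
  [-0.148, 0, 0, 0, 0, 0, 1],
  [-0.148, 0, 0, 0, 0, 0, 1],
  [-0.148, 0, 0, 0, 0, 0, 1],
])

```text
time: 9.95
tool_pos: [0.4855, -0.1938, 0.0735]
tool_rot: [0.001, 0.999, 0.038, 0.003]
contact_force: [-1.6, -6.1, 7.9]
gripper_width: 0.124
```

Call:
step_arm([
  [0, 0, 0, 0, 0, 0, -0.2],
  [0, 0, 0, 0, 0, 0, -0.2],
  [0, 0, 0, 0, 0, 0, -0.2],
  [0, 0, -0.04, 0, 0, 0, -0.2],
  [0, 0, -0.08, 0, 0, 0, -0.2],
  [0, 0, -0.12, 0, 0, 0, -0.2],
  [0, 0, -0.12, 0, 0, 0, -0.2],
])

```text
time: 10.65
tool_pos: [0.4867, -0.1933, 0.1969]
tool_rot: [0.002, 0.999, 0.038, 0.006]
contact_force: [0.6, 0.1, 1.2]
gripper_width: 0.6
```

```bash
python3 - <<'E'
from h import *
stat()
im=manip.grab_frame('top');crop(im,140,160,460,400,2.5,'pics/g.png')
im=manip.grab_frame('scene');crop(im,40,50,540,350,1.6,'pics/g2.png')
E
```

```text
t 10.65 pos [ 0.4867 -0.1933  0.1969] th 0.0762 F [0.6 0.1 1.2] w 0.6 j [-0.52 -0.17  1.9   0.    1.4   0.97]
```

View pics/g.png

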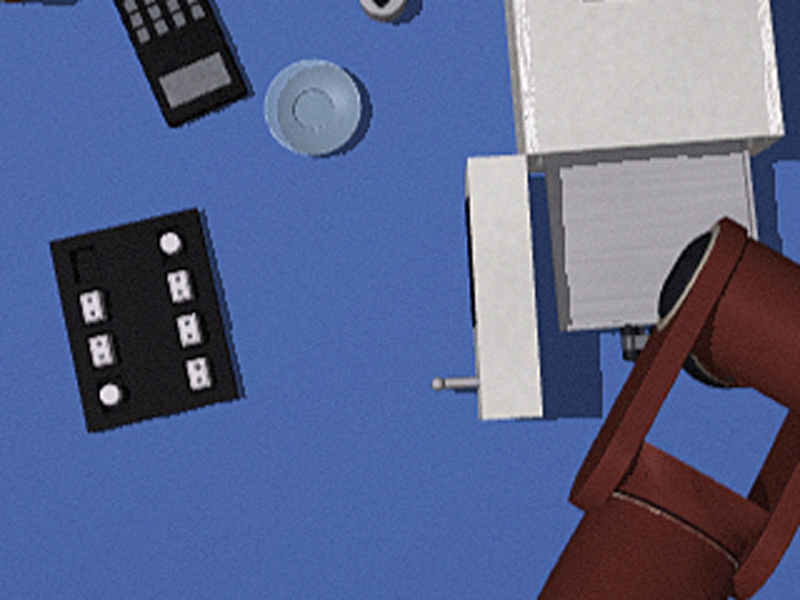

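View pics/g2.png

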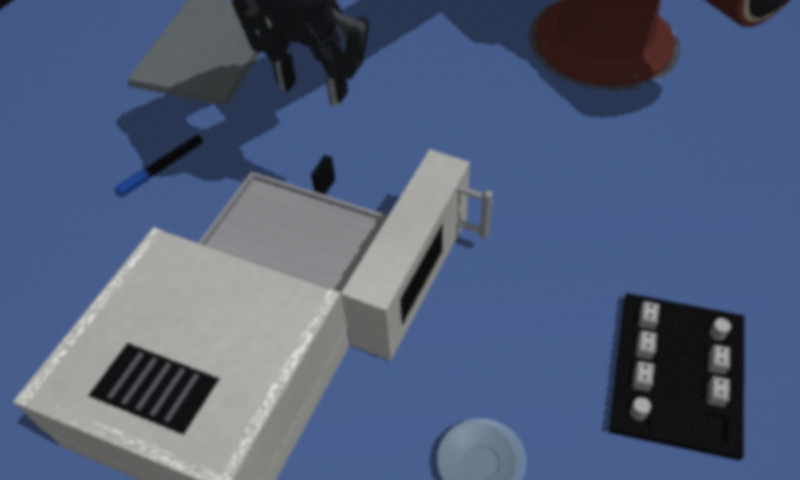

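```bash
python3 - <<'E'
from h import *
from scipy.optimize import least_squares
L=np.array([[20,40],[-20,40],[-60,40],[60,-40],[20,-40],[-20,-40],[-60,-40]])/1000.
W=np.array([[.5263,.3118],[.4875,.3021],[.4483,.2941],[.5835,.2438],[.545,.2343],[.5053,.2254],[.4667,.2157]])
T=lambda p,L:np.c_[p[0]+np.cos(p[2])*L[:,0]-np.sin(p[2])*L[:,1],p[1]+np.sin(p[2])*L[:,0]+np.cos(p[2])*L[:,1]]
r=least_squares(lambda p:(T(p,L)-W).ravel(),[.5,.27,.24]);print(r.x,(r.fun.reshape(-1,2)*1000).round(1))
S=np.array([px('scene',40+x/1.6-.2,50+y/1.6-.2,.023)[:2] for x,y in [(720,389),(720,357),(722,327),(641,407),(644,375),(647,343),(650,313)]])
r2=least_squares(lambda p:(T(p,L)-S).ravel(),[.5,.27,.24]);print(r2.x,(r2.fun.reshape(-1,2)*1000).round(1))
p=(r.x+r2.x)/2; print(p); print(T(p,L).round(4)[[0,1,4,5,6]])
E
```

```text
[0.51596923 0.268562   0.23220753] [[-0.1  0.3]
 [-0.2  0.8]
 [ 0.1 -0.4]
 [ 0.1 -0.4]
 [-0.4 -0.1]
 [ 0.4 -0.4]
 [ 0.1  0.1]]
[0.51891233 0.26795845 0.23606337] [[ 0.6  0.2]
 [ 0.   0.9]
 [ 0.1 -0.5]
 [ 0.3  0.3]
 [-1.  -0.2]
 [-0.2 -0.2]
 [ 0.2 -0.5]]
[0.51744078 0.26826023 0.23413545]
[[0.5276 0.3118]
 [0.4887 0.3025]
 [0.5462 0.234 ]
 [0.5073 0.2247]
 [0.4684 0.2154]]
```

Both cameras agree on the tray fit to about 1 mm (3 mm in x). The first chip is at (0.468, 0.215).

```bash
cat >> h.py <<'E'
TP=(.5174,.2683,.234)
def tray(x,y): c,s=np.cos(TP[2]),np.sin(TP[2]); return np.array([TP[0]+c*x-s*y,TP[1]+s*x+c*y])
E
python3 - <<'E'
from h import *
stat(); print(row(*tray(-.06,-.04),.13,.234))
E
```

```text
t 10.75 pos [ 0.484  -0.1918  0.1909] th 0.0761 F [-0.4  0.9 -0.7] w 0.599 j [-0.52 -0.17  1.9   0.    1.4   0.97]
[0.0151, -0.4073, 0.0615, -0.0011, -0.0035, -0.1579]
```

Call:
step_arm([
  [0.002, -0.05, 0, 0, 0, -0.158, 0],
  [0.004, -0.1, 0, 0, 0, -0.158, 0],
  [0.006, -0.15, 0, 0, 0, -0.158, 0],
  [0.008, -0.2, 0, 0, 0, -0.158, 0],
  [0.01, -0.25, 0, 0, 0, -0.158, 0],
  [0.012, -0.3, 0, 0, 0, -0.158, 0],
  [0.014, -0.35, 0.02, 0, 0, -0.158, 0],
  [0.015, -0.4, 0.05, 0, 0, -0.158, 0],
  [0.015, -0.407, 0.061, 0, 0, -0.158, 0],
  [0.015, -0.407, 0.061, 0, 0, -0.158, 0],
  [0.015, -0.407, 0.061, 0, 0, -0.158, 0],
  [0.015, -0.407, 0.061, 0, 0, -0.158, 0],
])

```text
time: 11.95
tool_pos: [0.468, 0.2143, 0.13]
tool_rot: [-0.001, 0.993, 0.116, 0.001]
contact_force: [0.8, -0.1, 0.7]
gripper_width: 0.5
```

```bash
python3 - <<'E'
from h import *
stat(); print(row(*tray(-.06,-.04),.022,.234))
im=manip.grab_frame('scene');crop(im,340,150,540,350,3,'pics/i.png')
stat()
E
```

```text
t 11.95 pos [0.468  0.2143 0.13  ] th 0.2328 F [ 0.8 -0.1  0.7] w 0.5 j [ 0.28 -0.12  1.97  0.    1.29  1.62]
[0.0003, -0.0009, 0.108, -0.0015, -0.002, -0.0012]
t 12.0 pos [0.4684 0.2143 0.1305] th 0.2322 F [ 0.4 -0.2  0.6] w 0.496 j [ 0.28 -0.12  1.97  0.    1.29  1.62]
```

View pics/i.png

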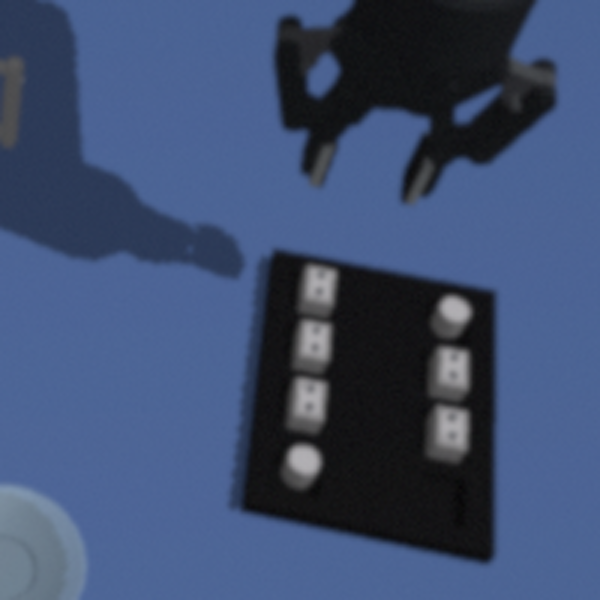

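The fingers are spread across the 18 mm side, above the nearest chip. Descend and close.

Call:
step_arm([
  [0, -0.001, 0.04, 0, 0, 0, 0],
  [0, -0.001, 0.08, 0, 0, 0, 0],
  [0, -0.001, 0.108, 0, 0, 0, 0],
  [0, -0.001, 0.108, 0, 0, 0, 0],
  [0, -0.001, 0.108, 0, 0, 0, 1],
  [0, -0.001, 0.108, 0, 0, 0, 1],
  [0, -0.001, 0.108, 0, 0, 0, 1],
  [0, -0.001, 0.108, 0, 0, 0, 1],
  [0, -0.001, 0.108, 0, 0, 0, 1],
])

```text
time: 12.9
tool_pos: [0.4689, 0.2163, 0.0233]
tool_rot: [-0.001, 0.993, 0.117, 0.002]
contact_force: [-0.3, -1.8, 6.3]
gripper_width: 0.184
```

```bash
python3 - <<'E'
from h import *
stat()
E
```

```text
t 12.9 pos [0.4689 0.2163 0.0233] th 0.2339 F [-0.3 -1.8  6.3] w 0.184 j [0.29 0.04 2.02 0.   1.08 1.62]
```

```bash
cat >> h.py <<'E'
SH=.147
def slot(x,y): return I(.09-SH+x,y)
E
python3 - <<'E'
from h import *
print(slot(-.055,-.055)); print(row(*slot(-.01,-.035),.16,IY))
E
```

```text
[ 0.54926129 -0.24318053]
[0.0199, 0.4528, -0.137, -0.0014, -0.0044, 0.1585]
```

Call:
step_arm([
  [0, 0, -0.04, 0, 0, 0, 1],
  [0, 0, -0.09, 0, 0, 0, 1],
  [0, 0.01, -0.137, 0, 0, 0, 1],
  [0.002, 0.06, -0.145, 0, 0, 0, 1],
  [0.004, 0.11, -0.145, 0, 0, 0.05, 1],
  [0.006, 0.16, -0.145, 0, 0, 0.1, 1],
  [0.008, 0.21, -0.145, 0, 0, 0.158, 1],
  [0.01, 0.26, -0.145, 0, 0, 0.158, 1],
  [0.012, 0.31, -0.145, 0, 0, 0.158, 1],
  [0.014, 0.36, -0.145, 0, 0, 0.158, 1],
  [0.018, 0.41, -0.137, 0, 0, 0.158, 1],
  [0.02, 0.45, -0.13, 0, 0, 0.158, 1],
  [0.02, 0.453, -0.12, 0, 0, 0.158, 1],
  [0.02, 0.453, -0.1, 0, 0, 0.158, 1],
  [0.02, 0.453, -0.08, 0, 0, 0.158, 1],
  [0.02, 0.453, -0.08, 0, 0, 0.158, 1],
  [0.02, 0.453, -0.08, 0, 0, 0.158, 1],
])

```text
time: 14.6
tool_pos: [0.5915, -0.2188, 0.1006]
tool_rot: [-0.002, 0.999, 0.038, 0.0]
contact_force: [0.7, 0.0, -0.0]
gripper_width: 0.187
```

```bash
python3 - <<'E'
from h import *
stat(); print(row(*slot(-.01,-.035),.0693,IY))
im=manip.grab_frame('scene');crop(im,100,50,340,250,3,'pics/j.png')
E
```

```text
t 14.6 pos [ 0.5915 -0.2188  0.1006] th 0.0764 F [ 0.7  0.  -0. ] w 0.187 j [-0.47  0.19  1.71  0.    1.25  1.02]
[0.001, 0.0012, 0.0313, -0.0032, -0.0005, 0.001]
```

View pics/j.png

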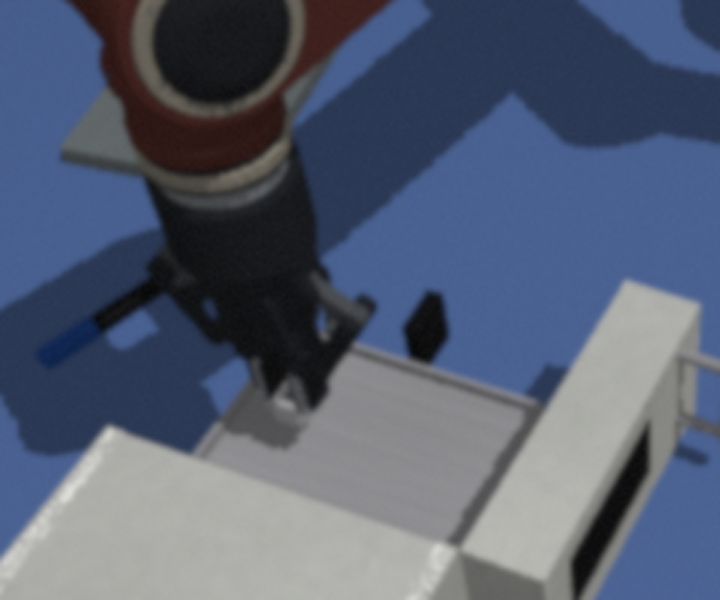

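The chip is held over the shelf. I'll lower it, release and rise.

Call:
step_arm([
  [0.001, 0.001, 0.015, 0, 0, 0, 1],
  [0.001, 0.001, 0.026, 0, 0, 0, 1],
  [0.001, 0.001, 0.031, 0, 0, 0, 1],
  [0.001, 0.001, 0.031, 0, 0, 0, 1],
  [0.001, 0.001, 0.031, 0, 0, 0, 1],
  [0.001, 0.001, 0.031, 0, 0, 0, 0.3],
  [0.001, 0.001, 0.031, 0, 0, 0, 0.3],
  [0.001, 0.001, 0.031, 0, 0, 0, 0.3],
  [0.001, 0.001, 0, 0, 0, 0, 0.2],
  [0.001, 0.001, -0.04, 0, 0, 0, 0],
  [0.001, 0.001, -0.075, 0, 0, 0, 0],
  [0.001, 0.001, -0.075, 0, 0, 0, 0],
  [0.001, 0.001, -0.075, 0, 0, 0, 0],
])

```text
time: 15.95
tool_pos: [0.5936, -0.2213, 0.1776]
tool_rot: [-0.0, 0.999, 0.038, 0.002]
contact_force: [-0.2, -0.2, -0.3]
gripper_width: 0.5
```

```bash
python3 - <<'E'
from h import *
stat(); print(row(*tray(-.02,-.04),.13,.234))
im=manip.grab_frame('scene');crop(im,100,80,340,280,3,'pics/k.png');crop(im,400,220,520,340,5,'pics/k2.png')
E
```

```text
t 15.95 pos [ 0.5936 -0.2213  0.1776] th 0.0757 F [-0.2 -0.2 -0.3] w 0.5 j [-0.48  0.11  1.65  0.    1.37  1.02]
[-0.0525, -0.4512, 0.0477, -0.0003, -0.004, -0.1583]
```

View pics/k.png

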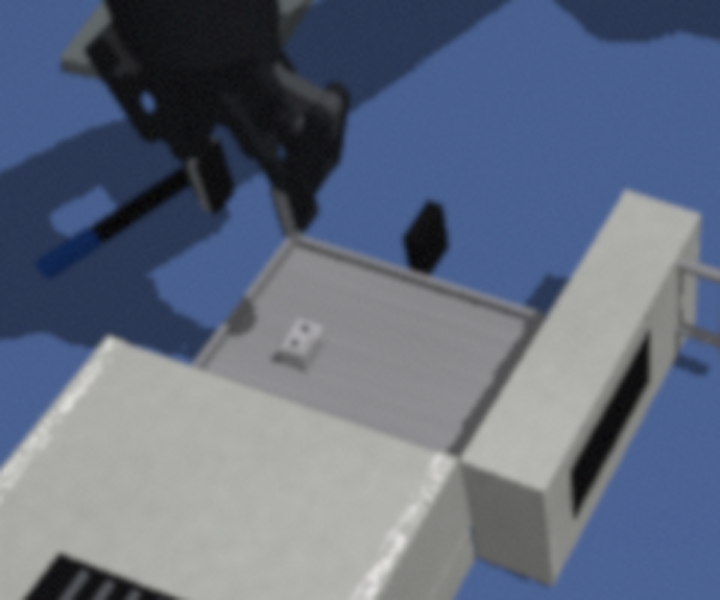

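View pics/k2.png

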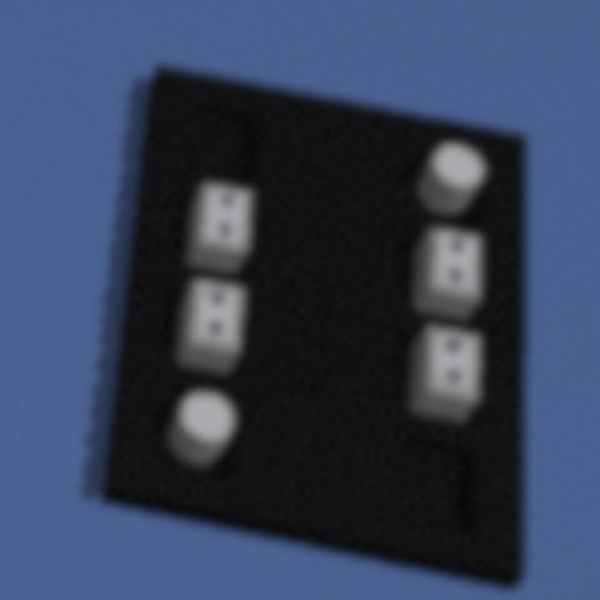

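The first chip stands flat on the shelf at crop k (300,338), and the other four are undisturbed. Next chip.

Call:
step_arm([
  [-0.006, -0.05, 0, 0, 0, 0, 0],
  [-0.012, -0.1, 0, 0, 0, 0, 0],
  [-0.018, -0.15, 0, 0, 0, -0.05, 0],
  [-0.024, -0.2, 0, 0, 0, -0.1, 0],
  [-0.03, -0.25, 0, 0, 0, -0.158, 0],
  [-0.036, -0.3, 0, 0, 0, -0.158, 0],
  [-0.042, -0.35, 0, 0, 0, -0.158, 0],
  [-0.048, -0.4, 0.02, 0, 0, -0.158, 0],
  [-0.052, -0.44, 0.04, 0, 0, -0.158, 0],
  [-0.052, -0.451, 0.06, 0, 0, -0.158, 0],
  [-0.052, -0.451, 0.09, 0, 0, -0.158, 0],
  [-0.052, -0.451, 0.09, 0, 0, -0.158, 0],
  [-0.052, -0.451, 0.09, 0, 0, -0.158, 0],
  [-0.052, -0.451, 0.09, 0, 0, -0.158, 0],
])

```text
time: 17.4
tool_pos: [0.5078, 0.2248, 0.088]
tool_rot: [-0.001, 0.993, 0.116, 0.002]
contact_force: [-0.3, 0.8, 0.1]
gripper_width: 0.5
```

```bash
python3 - <<'E'
from h import *
stat(); print(row(*tray(-.02,-.04),.022,.234))
E
```

```text
t 17.4 pos [0.5078 0.2248 0.088 ] th 0.233 F [-0.3  0.8  0.1] w 0.5 j [0.28 0.03 1.9  0.   1.21 1.62]
[-0.0008, -0.0, 0.066, -0.0018, -0.0033, -0.001]
```

Call:
step_arm([
  [-0.001, 0, 0.035, 0, 0, 0, 0],
  [-0.001, 0, 0.066, 0, 0, 0, 0],
  [-0.001, 0, 0.066, 0, 0, 0, 0],
  [-0.001, 0, 0.066, 0, 0, 0, 1],
  [-0.001, 0, 0.066, 0, 0, 0, 1],
  [-0.001, 0, 0.066, 0, 0, 0, 1],
  [-0.001, 0, 0.066, 0, 0, 0, 1],
  [-0.001, 0, 0.066, 0, 0, 0, 1],
  [-0.001, 0, 0.03, 0, 0, 0, 1],
  [-0.001, 0, -0.02, 0, 0, 0, 1],
  [-0.001, 0, -0.07, 0, 0, 0, 1],
  [-0.001, 0, -0.08, 0, 0, 0, 1],
  [-0.001, 0, -0.08, 0, 0, 0, 1],
])

```text
time: 18.7
tool_pos: [0.5078, 0.2252, 0.1708]
tool_rot: [-0.002, 0.993, 0.117, 0.004]
contact_force: [-0.9, 0.0, 0.0]
gripper_width: 0.19
```

```bash
python3 - <<'E'
from h import *
stat(); print(row(*slot(-.01,.03),.10,IY))
E
```

```text
t 18.7 pos [0.5078 0.2252 0.1708] th 0.2339 F [-0.9  0.   0. ] w 0.19 j [ 0.28 -0.07  1.85  0.    1.35  1.62]
[-0.011, 0.3886, 0.0699, -0.0029, -0.0087, 0.1585]
```

Call:
step_arm([
  [-0.001, 0.05, 0, 0, 0, 0, 1],
  [-0.003, 0.1, 0, 0, 0, 0.05, 1],
  [-0.004, 0.15, 0, 0, 0, 0.1, 1],
  [-0.006, 0.2, 0, 0, 0, 0.158, 1],
  [-0.007, 0.25, 0, 0, 0, 0.158, 1],
  [-0.009, 0.3, 0, 0, 0, 0.158, 1],
  [-0.01, 0.35, 0, 0, 0, 0.158, 1],
  [-0.011, 0.388, 0, 0, -0.006, 0.158, 1],
  [-0.011, 0.388, 0.03, 0, -0.006, 0.158, 1],
  [-0.011, 0.388, 0.06, 0, -0.006, 0.158, 1],
  [-0.011, 0.388, 0.07, 0, -0.006, 0.158, 1],
  [-0.011, 0.388, 0.07, 0, -0.006, 0.158, 1],
  [-0.011, 0.388, 0.07, 0, -0.006, 0.158, 1],
])

```text
time: 20.0
tool_pos: [0.5853, -0.1549, 0.0963]
tool_rot: [-0.001, 0.999, 0.038, -0.002]
contact_force: [0.8, -0.6, -0.3]
gripper_width: 0.186
```

```bash
python3 - <<'E'
from h import *
stat(); print(row(*slot(-.01,.03),.0685,IY))
im=manip.grab_frame('scene');crop(im,100,80,340,280,3,'pics/l.png')
E
```

```text
t 20.0 pos [ 0.5853 -0.1549  0.0963] th 0.0763 F [ 0.8 -0.6 -0.3] w 0.186 j [-0.38  0.14  1.77 -0.    1.24  1.11]
[0.0025, 0.0004, 0.0278, -0.0017, 0.0045, 0.0009]
```

View pics/l.png

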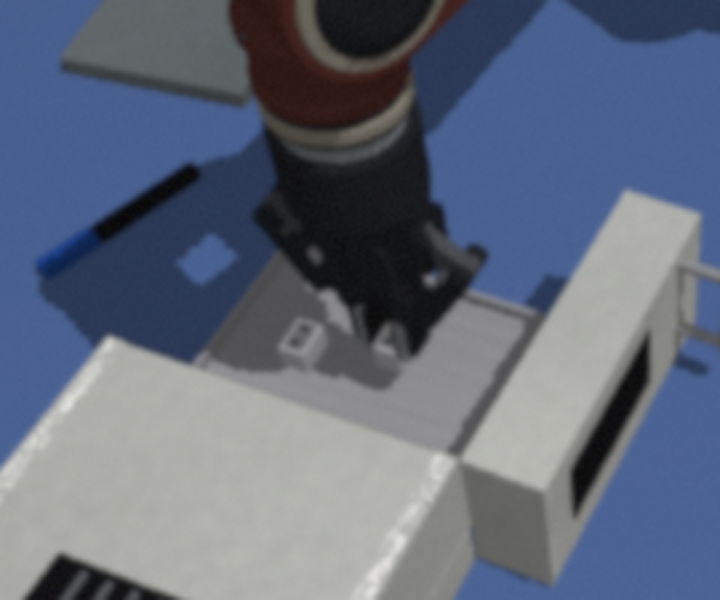

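The chip is held with clear floor beneath it, so I'll set it down.

Call:
step_arm([
  [0.002, 0, 0.015, 0, 0.004, 0, 1],
  [0.002, 0, 0.024, 0, 0.004, 0, 1],
  [0.002, 0, 0.028, 0, 0.004, 0, 1],
  [0.002, 0, 0.028, 0, 0.004, 0, 1],
  [0.002, 0, 0.028, 0, 0.004, 0, 1],
  [0.002, 0, 0.028, 0, 0.004, 0, 0.3],
  [0.002, 0, 0.028, 0, 0.004, 0, 0.3],
  [0.002, 0, 0.028, 0, 0.004, 0, 0.3],
  [0.002, 0, -0.005, 0, 0.004, 0, 0.2],
  [0.002, 0, -0.045, 0, 0.004, 0, 0],
  [0.002, 0, -0.08, 0, 0.004, 0, 0],
  [0.002, 0, -0.08, 0, 0.004, 0, 0],
  [0.002, 0, -0.08, 0, 0.004, 0, 0],
])

```text
time: 21.35
tool_pos: [0.5882, -0.1554, 0.1774]
tool_rot: [-0.0, 0.999, 0.038, 0.001]
contact_force: [-0.0, -1.0, -0.8]
gripper_width: 0.498
```

```bash
python3 - <<'E'
from h import *
stat(); print(row(*tray(.02,-.04),.088,.234))
im=manip.grab_frame('scene');crop(im,100,80,340,280,3,'pics/m.png');crop(im,400,220,520,340,5,'pics/m2.png')
E
```

```text
t 21.35 pos [ 0.5882 -0.1554  0.1774] th 0.0758 F [-0.  -1.  -0.8] w 0.498 j [-0.38  0.06  1.71  0.    1.37  1.11]
[-0.0126, -0.3915, 0.0896, -0.0003, -0.0019, -0.1582]
```

View pics/m.png

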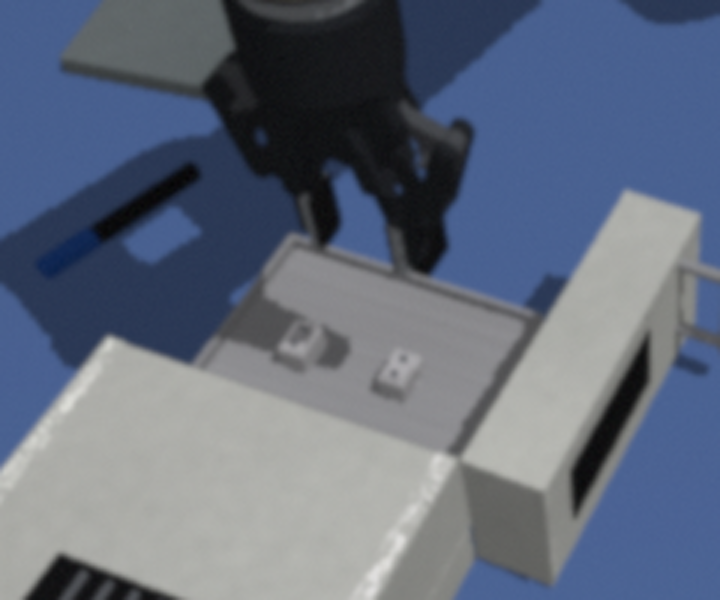

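View pics/m2.png

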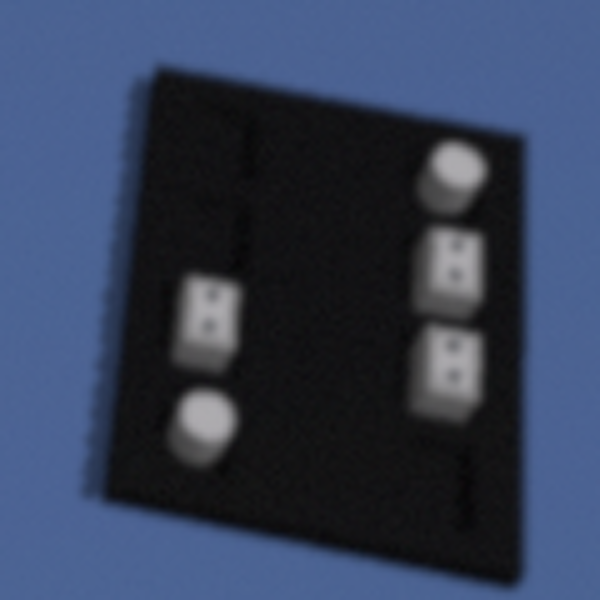

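Two chips are on the shelf. The third has shifted about 1 px in its pocket, which doesn't matter for the grasp.

Call:
step_arm([
  [-0.001, -0.05, 0, 0, 0, 0, 0],
  [-0.003, -0.1, 0, 0, 0, 0, 0],
  [-0.004, -0.15, 0, 0, 0, -0.05, 0],
  [-0.006, -0.2, 0, 0, 0, -0.1, 0],
  [-0.008, -0.25, 0, 0, 0, -0.158, 0],
  [-0.01, -0.3, 0, 0, 0, -0.158, 0],
  [-0.011, -0.35, 0.02, 0, 0, -0.158, 0],
  [-0.012, -0.391, 0.05, 0, 0, -0.158, 0],
  [-0.012, -0.391, 0.08, 0, 0, -0.158, 0],
  [-0.012, -0.391, 0.09, 0, 0, -0.158, 0],
  [-0.012, -0.391, 0.09, 0, 0, -0.158, 0],
  [-0.012, -0.391, 0.09, 0, 0, -0.158, 0],
])

```text
time: 22.6
tool_pos: [0.5464, 0.2331, 0.0871]
tool_rot: [-0.001, 0.993, 0.116, -0.0]
contact_force: [0.5, -0.9, 0.2]
gripper_width: 0.501
```

```bash
python3 - <<'E'
from h import *
stat(); print(row(*tray(.02,-.04),.022,.234))
im=manip.grab_frame('scene');crop(im,400,220,520,340,5,'pics/n2.png')
print(proj('scene',[*tray(.02,-.04),.023]))
E
```

```text
t 22.6 pos [0.5464 0.2331 0.0871] th 0.2325 F [ 0.5 -0.9  0.2] w 0.501 j [0.28 0.12 1.81 0.   1.21 1.62]
[-0.0, -0.0009, 0.0651, -0.0014, 0.0001, -0.0015]
[442.81984936 282.99442758]
```

View pics/n2.png

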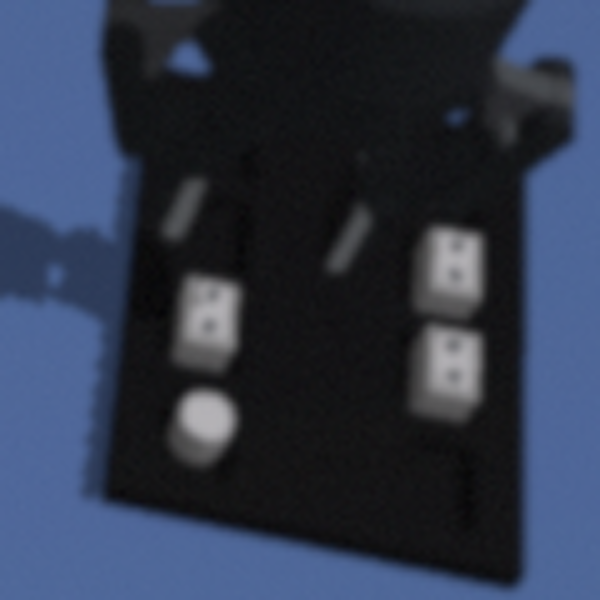

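Call:
step_arm([
  [0, -0.001, 0.035, 0, 0, 0, 0],
  [0, -0.001, 0.065, 0, 0, 0, 0],
  [0, -0.001, 0.065, 0, 0, 0, 0],
  [0, -0.001, 0.065, 0, 0, 0, 1],
  [0, -0.001, 0.065, 0, 0, 0, 1],
  [0, -0.001, 0.065, 0, 0, 0, 1],
  [0, -0.001, 0.065, 0, 0, 0, 1],
  [0, -0.001, 0.065, 0, 0, 0, 1],
  [0, -0.001, 0.03, 0, 0, 0, 1],
  [0, -0.001, -0.02, 0, 0, 0, 1],
  [0, -0.001, -0.07, 0, 0, 0, 1],
  [0, -0.001, -0.083, 0, 0, 0, 1],
  [0, -0.001, -0.083, 0, 0, 0, 1],
])

```text
time: 23.95
tool_pos: [0.548, 0.2355, 0.1747]
tool_rot: [-0.001, 0.993, 0.117, 0.004]
contact_force: [0.9, 0.3, -1.1]
gripper_width: 0.186
```

```bash
python3 - <<'E'
from h import *
stat(); print(row(*slot(-.055,-.055),.098,IY))
E
```

```text
t 23.95 pos [0.548  0.2355 0.1747] th 0.2339 F [ 0.9  0.3 -1.1] w 0.186 j [0.28 0.03 1.75 0.   1.36 1.62]
[-0.1104, 0.4661, 0.0748, -0.0027, -0.0081, 0.1585]
```

Call:
step_arm([
  [-0.01, 0.05, 0, 0, 0, 0, 1],
  [-0.022, 0.098, 0, 0, 0, 0.05, 1],
  [-0.034, 0.146, 0, 0, 0, 0.1, 1],
  [-0.045, 0.194, 0, 0, 0, 0.158, 1],
  [-0.056, 0.242, 0, 0, 0, 0.158, 1],
  [-0.068, 0.29, 0, 0, 0, 0.158, 1],
  [-0.08, 0.338, 0, 0, 0, 0.158, 1],
  [-0.091, 0.386, 0, 0, -0.006, 0.158, 1],
  [-0.102, 0.434, 0, 0, -0.006, 0.158, 1],
  [-0.11, 0.466, 0, 0, -0.006, 0.158, 1],
  [-0.11, 0.466, 0.03, 0, -0.006, 0.158, 1],
  [-0.11, 0.466, 0.06, 0, -0.006, 0.158, 1],
  [-0.11, 0.466, 0.073, 0, -0.006, 0.158, 1],
  [-0.11, 0.466, 0.073, 0, -0.006, 0.158, 1],
  [-0.11, 0.466, 0.073, 0, -0.006, 0.158, 1],
])

```text
time: 25.45
tool_pos: [0.5467, -0.2435, 0.0959]
tool_rot: [-0.001, 0.999, 0.038, -0.003]
contact_force: [-0.0, 0.1, -0.1]
gripper_width: 0.182
```

```bash
python3 - <<'E'
from h import *
stat(); print(row(*slot(-.055,-.055),.0685,IY))
im=manip.grab_frame('scene');crop(im,100,80,340,280,3,'pics/o.png')
E
```

```text
t 25.45 pos [ 0.5467 -0.2435  0.0959] th 0.0763 F [-0.   0.1 -0.1] w 0.182 j [-0.54  0.12  1.79 -0.    1.24  0.95]
[0.0028, -0.0001, 0.0274, -0.0015, 0.0068, 0.0009]
```

View pics/o.png

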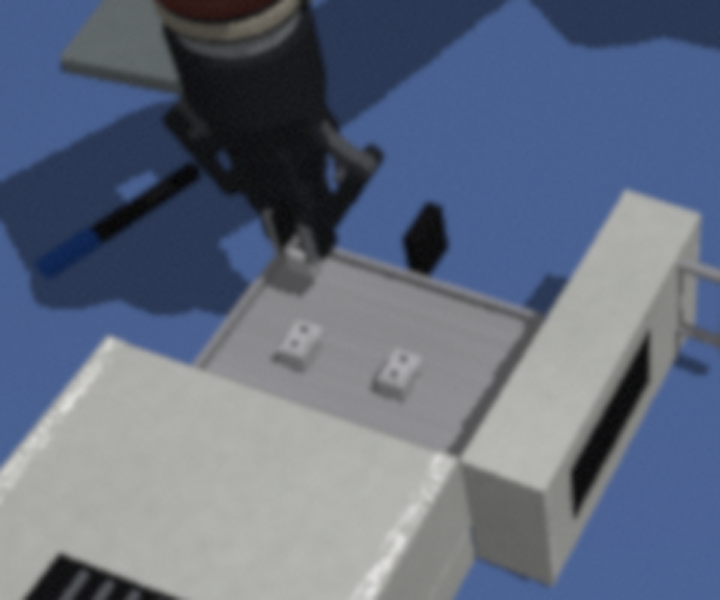

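Call:
step_arm([
  [0.003, -0.001, 0.015, 0, 0.006, 0, 1],
  [0.003, -0.001, 0.024, 0, 0.006, 0, 1],
  [0.003, -0.001, 0.028, 0, 0.006, 0, 1],
  [0.003, -0.001, 0.028, 0, 0.006, 0, 1],
  [0.003, -0.001, 0.028, 0, 0.006, 0, 1],
  [0.003, -0.001, 0.028, 0, 0.006, 0, 0.3],
  [0.003, -0.001, 0.028, 0, 0.006, 0, 0.3],
  [0.003, -0.001, 0.028, 0, 0.006, 0, 0.3],
  [0.003, -0.001, -0.005, 0, 0.006, 0, 0.2],
  [0.003, -0.001, -0.045, 0, 0.006, 0, 0],
  [0.003, -0.001, -0.08, 0, 0.006, 0, 0],
  [0.003, -0.001, -0.08, 0, 0.006, 0, 0],
  [0.003, -0.001, -0.08, 0, 0.006, 0, 0],
])

```text
time: 26.8
tool_pos: [0.5505, -0.2431, 0.1771]
tool_rot: [0.0, 0.999, 0.038, 0.001]
contact_force: [0.1, -0.1, -0.3]
gripper_width: 0.502
```

```bash
python3 - <<'E'
from h import *
stat(); print(row(*tray(-.02,.04),.088,.234))
im=manip.grab_frame('scene');crop(im,100,80,340,280,3,'pics/p.png');crop(im,400,220,520,340,5,'pics/p2.png')
E
```

```text
t 26.8 pos [ 0.5505 -0.2431  0.1771] th 0.0757 F [ 0.1 -0.1 -0.3] w 0.502 j [-0.54  0.04  1.73  0.    1.37  0.96]
[-0.0205, -0.5488, 0.089, 0.0002, -0.0013, -0.1583]
```

View pics/p.png

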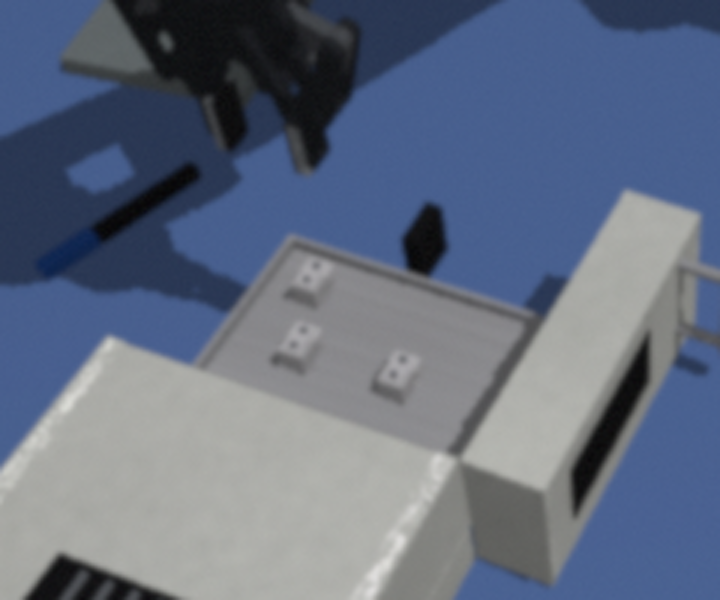

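View pics/p2.png

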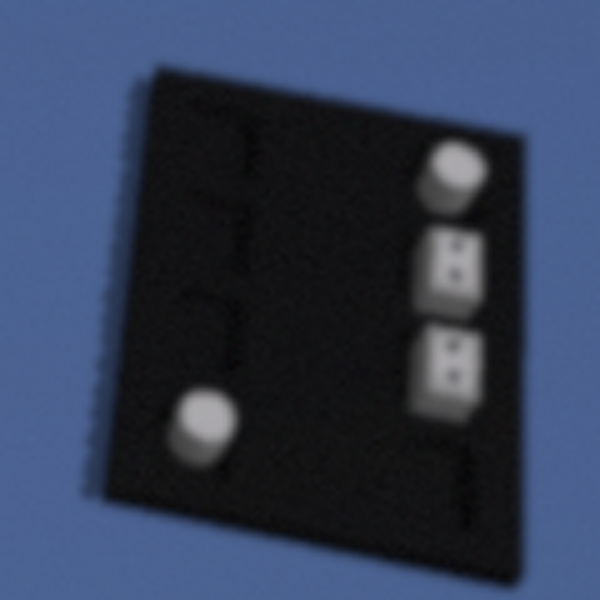

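Three chips are down and two remain, at crop p2 (455,260) and (455,360), with the pots in place. Next chip.

Call:
step_arm([
  [-0.002, -0.05, 0, 0, 0, 0, 0],
  [-0.004, -0.1, 0, 0, 0, 0, 0],
  [-0.006, -0.15, 0, 0, 0, -0.05, 0],
  [-0.008, -0.2, 0, 0, 0, -0.1, 0],
  [-0.01, -0.25, 0, 0, 0, -0.158, 0],
  [-0.012, -0.3, 0, 0, 0, -0.158, 0],
  [-0.014, -0.35, 0, 0, 0, -0.158, 0],
  [-0.016, -0.4, 0, 0, 0, -0.158, 0],
  [-0.018, -0.45, 0, 0, 0, -0.158, 0],
  [-0.02, -0.5, 0.02, 0, 0, -0.158, 0],
  [-0.02, -0.548, 0.05, 0, 0, -0.158, 0],
  [-0.02, -0.548, 0.08, 0, 0, -0.158, 0],
  [-0.02, -0.548, 0.089, 0, 0, -0.158, 0],
  [-0.02, -0.548, 0.089, 0, 0, -0.158, 0],
  [-0.02, -0.548, 0.089, 0, 0, -0.158, 0],
])

```text
time: 28.35
tool_pos: [0.489, 0.3014, 0.0879]
tool_rot: [-0.0, 0.993, 0.116, -0.0]
contact_force: [0.6, -0.4, 1.0]
gripper_width: 0.495
```

```bash
python3 - <<'E'
from h import *
stat(); print(row(*tray(-.02,.04),.022,.234))
E
```

```text
t 28.35 pos [0.489  0.3014 0.0879] th 0.2326 F [ 0.6 -0.4  1. ] w 0.495 j [0.42 0.08 1.85 0.   1.21 1.76]
[-0.0001, -0.0012, 0.0659, -0.0008, 0.0003, -0.0014]
```

Call:
step_arm([
  [0, -0.001, 0.035, 0, 0, 0, 0],
  [0, -0.001, 0.066, 0, 0, 0, 0],
  [0, -0.001, 0.066, 0, 0, 0, 0],
  [0, -0.001, 0.066, 0, 0, 0, 1],
  [0, -0.001, 0.066, 0, 0, 0, 1],
  [0, -0.001, 0.066, 0, 0, 0, 1],
  [0, -0.001, 0.066, 0, 0, 0, 1],
  [0, -0.001, 0.066, 0, 0, 0, 1],
  [0, -0.001, 0.03, 0, 0, 0, 1],
  [0, -0.001, -0.02, 0, 0, 0, 1],
  [0, -0.001, -0.07, 0, 0, 0, 1],
  [0, -0.001, -0.083, 0, 0, 0, 1],
  [0, -0.001, -0.083, 0, 0, 0, 1],
])

```text
time: 29.65
tool_pos: [0.4905, 0.3042, 0.1753]
tool_rot: [-0.002, 0.993, 0.117, 0.004]
contact_force: [-0.0, -0.1, 0.7]
gripper_width: 0.182
```

```bash
python3 - <<'E'
from h import *
stat(); print(row(*slot(-.055,-.002),.098,IY))
E
```

```text
t 29.65 pos [0.4905 0.3042 0.1753] th 0.2339 F [-0.  -0.1  0.7] w 0.182 j [ 0.43 -0.02  1.79  0.    1.36  1.76]
[-0.062, 0.4939, 0.0755, -0.0034, -0.0077, 0.1585]
```

Call:
step_arm([
  [-0.006, 0.05, 0, 0, 0, 0, 1],
  [-0.012, 0.1, 0, 0, 0, 0.05, 1],
  [-0.018, 0.15, 0, 0, 0, 0.1, 1],
  [-0.024, 0.2, 0, 0, 0, 0.158, 1],
  [-0.03, 0.25, 0, 0, 0, 0.158, 1],
  [-0.036, 0.3, 0, 0, 0, 0.158, 1],
  [-0.042, 0.35, 0, 0, 0, 0.158, 1],
  [-0.048, 0.4, 0, 0, -0.006, 0.158, 1],
  [-0.055, 0.45, 0, 0, -0.006, 0.158, 1],
  [-0.061, 0.494, 0, 0, -0.006, 0.158, 1],
  [-0.061, 0.494, 0.03, 0, -0.006, 0.158, 1],
  [-0.061, 0.494, 0.06, 0, -0.006, 0.158, 1],
  [-0.061, 0.494, 0.073, 0, -0.006, 0.158, 1],
  [-0.061, 0.494, 0.073, 0, -0.006, 0.158, 1],
  [-0.061, 0.494, 0.073, 0, -0.006, 0.158, 1],
])

```text
time: 31.15
tool_pos: [0.5435, -0.191, 0.0969]
tool_rot: [-0.0, 0.999, 0.038, -0.003]
contact_force: [0.2, -0.5, 0.2]
gripper_width: 0.185
```

```bash
python3 - <<'E'
from h import *
stat(); print(row(*slot(-.055,-.002),.0685,IY))
im=manip.grab_frame('scene');crop(im,100,80,340,280,3,'pics/q.png')
E
```

```text
t 31.15 pos [ 0.5435 -0.191   0.0969] th 0.0764 F [ 0.2 -0.5  0.2] w 0.185 j [-0.47  0.07  1.84 -0.    1.23  1.03]
[0.0021, -0.0005, 0.0284, -0.0011, 0.0069, 0.001]
```

View pics/q.png

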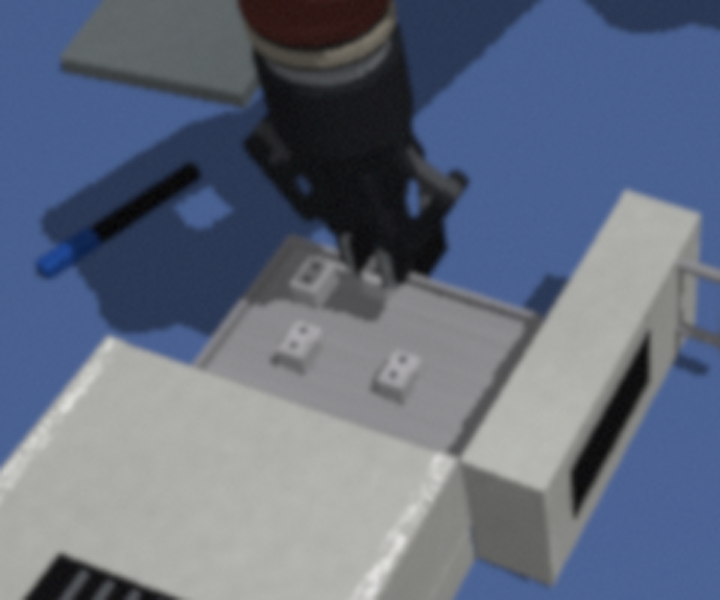

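Call:
step_arm([
  [0.002, 0, 0.015, 0, 0.006, 0, 1],
  [0.002, 0, 0.024, 0, 0.006, 0, 1],
  [0.002, 0, 0.028, 0, 0.006, 0, 1],
  [0.002, 0, 0.028, 0, 0.006, 0, 1],
  [0.002, 0, 0.028, 0, 0.006, 0, 1],
  [0.002, 0, 0.028, 0, 0.006, 0, 0.3],
  [0.002, 0, 0.028, 0, 0.006, 0, 0.3],
  [0.002, 0, 0.028, 0, 0.006, 0, 0.3],
  [0.002, 0, -0.005, 0, 0.006, 0, 0.2],
  [0.002, 0, -0.045, 0, 0.006, 0, 0],
  [0.002, 0, -0.08, 0, 0.006, 0, 0],
  [0.002, 0, -0.08, 0, 0.006, 0, 0],
  [0.002, 0, -0.08, 0, 0.006, 0, 0],
])

```text
time: 32.5
tool_pos: [0.5466, -0.1916, 0.1784]
tool_rot: [0.0, 0.999, 0.038, 0.001]
contact_force: [-0.4, 0.1, -0.1]
gripper_width: 0.502
```

```bash
python3 - <<'E'
from h import *
stat(); print(row(*tray(.02,.04),.088,.234))
im=manip.grab_frame('scene');crop(im,100,80,340,280,3,'pics/r.png');crop(im,400,220,520,340,5,'pics/r2.png')
E
```

```text
t 32.5 pos [ 0.5466 -0.1916  0.1784] th 0.0758 F [-0.4  0.1 -0.1] w 0.502 j [-0.47 -0.01  1.78  0.    1.37  1.03]
[0.019, -0.5035, 0.0901, 0.0008, -0.0018, -0.1582]
```

View pics/r.png

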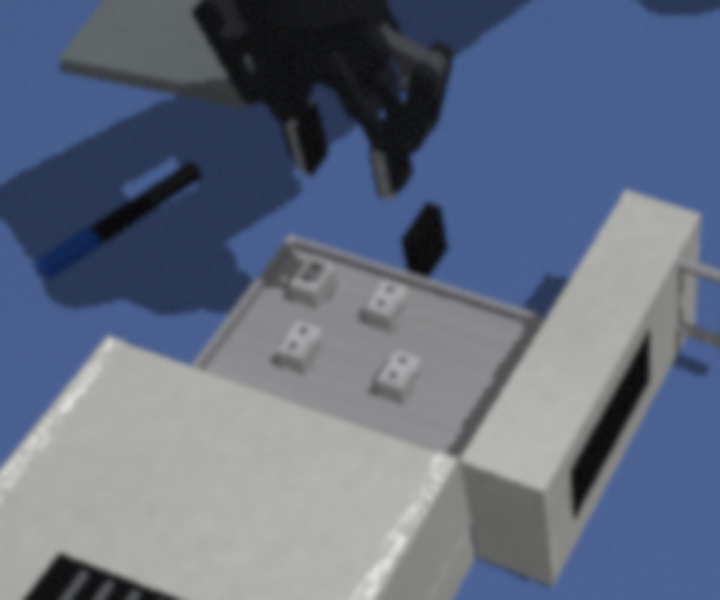

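View pics/r2.png

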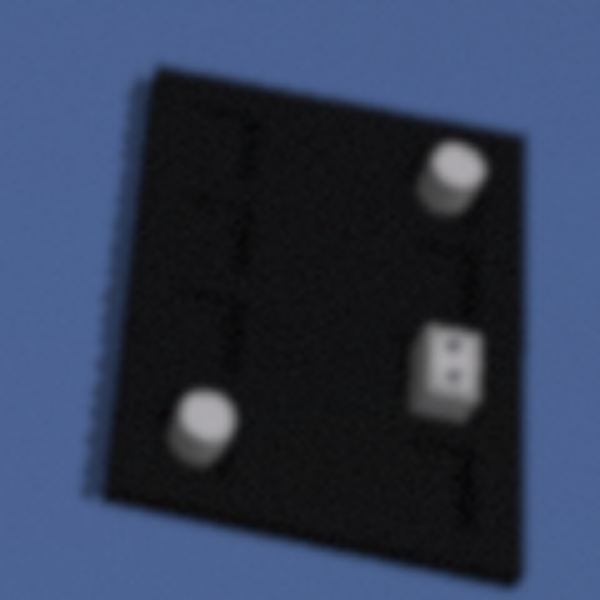

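Four are down. Now the last chip.

Call:
step_arm([
  [0.002, -0.05, 0, 0, 0, 0, 0],
  [0.004, -0.1, 0, 0, 0, 0, 0],
  [0.006, -0.15, 0, 0, 0, -0.05, 0],
  [0.008, -0.2, 0, 0, 0, -0.1, 0],
  [0.01, -0.25, 0, 0, 0, -0.158, 0],
  [0.012, -0.3, 0, 0, 0, -0.158, 0],
  [0.014, -0.35, 0, 0, 0, -0.158, 0],
  [0.016, -0.4, 0, 0, 0, -0.158, 0],
  [0.018, -0.45, 0.02, 0, 0, -0.158, 0],
  [0.019, -0.503, 0.05, 0, 0, -0.158, 0],
  [0.019, -0.503, 0.08, 0, 0, -0.158, 0],
  [0.019, -0.503, 0.09, 0, 0, -0.158, 0],
  [0.019, -0.503, 0.09, 0, 0, -0.158, 0],
  [0.019, -0.503, 0.09, 0, 0, -0.158, 0],
])

```text
time: 33.95
tool_pos: [0.5272, 0.3107, 0.0877]
tool_rot: [-0.0, 0.993, 0.116, -0.0]
contact_force: [0.3, -0.0, 1.4]
gripper_width: 0.501
```

```bash
python3 - <<'E'
from h import *
stat(); print(row(*tray(.02,.04),.022,.234))
E
```

```text
t 33.95 pos [0.5272 0.3107 0.0877] th 0.2326 F [ 0.3 -0.   1.4] w 0.501 j [0.41 0.16 1.76 0.   1.22 1.75]
[0.0006, -0.001, 0.0657, -0.0003, 0.0004, -0.0014]
```

Call:
step_arm([
  [0, -0.001, 0.035, 0, 0, 0, 0],
  [0, -0.001, 0.066, 0, 0, 0, 0],
  [0, -0.001, 0.066, 0, 0, 0, 0],
  [0, -0.001, 0.066, 0, 0, 0, 1],
  [0, -0.001, 0.066, 0, 0, 0, 1],
  [0, -0.001, 0.066, 0, 0, 0, 1],
  [0, -0.001, 0.066, 0, 0, 0, 1],
  [0, -0.001, 0.066, 0, 0, 0, 1],
  [0, -0.001, 0.03, 0, 0, 0, 1],
  [0, -0.001, -0.02, 0, 0, 0, 1],
  [0, -0.001, -0.07, 0, 0, 0, 1],
  [0, -0.001, -0.083, 0, 0, 0, 1],
  [0, -0.001, -0.083, 0, 0, 0, 1],
])

```text
time: 35.25
tool_pos: [0.5288, 0.3137, 0.1754]
tool_rot: [-0.002, 0.993, 0.117, 0.004]
contact_force: [0.5, 1.2, -0.6]
gripper_width: 0.186
```

```bash
python3 - <<'E'
from h import *
stat(); print(row(*slot(-.055,.05),.098,IY))
E
```

```text
t 35.25 pos [0.5288 0.3137 0.1754] th 0.2339 F [ 0.5  1.2 -0.6] w 0.186 j [0.41 0.07 1.7  0.   1.36 1.75]
[-0.0932, 0.4429, 0.0756, -0.0029, -0.0079, 0.1585]
```

Call:
step_arm([
  [-0.01, 0.05, 0, 0, 0, 0, 1],
  [-0.02, 0.1, 0, 0, 0, 0.05, 1],
  [-0.03, 0.15, 0, 0, 0, 0.1, 1],
  [-0.04, 0.2, 0, 0, 0, 0.158, 1],
  [-0.052, 0.25, 0, 0, 0, 0.158, 1],
  [-0.063, 0.3, 0, 0, 0, 0.158, 1],
  [-0.074, 0.35, 0, 0, 0, 0.158, 1],
  [-0.084, 0.4, 0, 0, -0.006, 0.158, 1],
  [-0.092, 0.443, 0, 0, -0.006, 0.158, 1],
  [-0.092, 0.443, 0, 0, -0.006, 0.158, 1],
  [-0.092, 0.443, 0.03, 0, -0.006, 0.158, 1],
  [-0.092, 0.443, 0.06, 0, -0.006, 0.158, 1],
  [-0.092, 0.443, 0.073, 0, -0.006, 0.158, 1],
  [-0.092, 0.443, 0.073, 0, -0.006, 0.158, 1],
  [-0.092, 0.443, 0.073, 0, -0.006, 0.158, 1],
])

```text
time: 36.75
tool_pos: [0.5398, -0.139, 0.0972]
tool_rot: [-0.0, 0.999, 0.038, -0.003]
contact_force: [0.8, 0.0, 0.0]
gripper_width: 0.185
```

```bash
python3 - <<'E'
from h import *
stat(); print(row(*slot(-.055,.05),.0685,IY))
im=manip.grab_frame('scene');crop(im,100,80,340,280,3,'pics/s.png')
E
```

```text
t 36.75 pos [ 0.5398 -0.139   0.0972] th 0.0765 F [0.8 0.  0. ] w 0.185 j [-0.38  0.03  1.89 -0.    1.23  1.11]
[0.0017, -0.0004, 0.0287, -0.0005, 0.0066, 0.0011]
```

View pics/s.png

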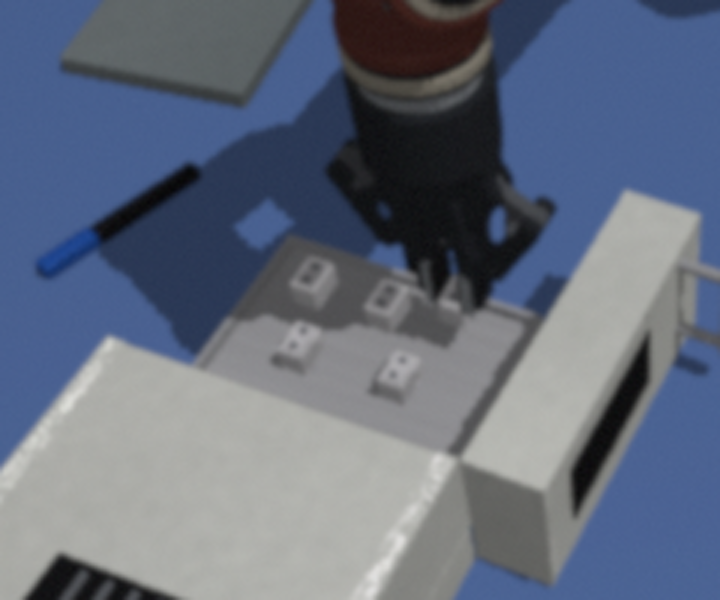

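Call:
step_arm([
  [0.002, 0, 0.015, 0, 0.006, 0, 1],
  [0.002, 0, 0.024, 0, 0.006, 0, 1],
  [0.002, 0, 0.028, 0, 0.006, 0, 1],
  [0.002, 0, 0.028, 0, 0.006, 0, 1],
  [0.002, 0, 0.028, 0, 0.006, 0, 1],
  [0.002, 0, 0.028, 0, 0.006, 0, 0.3],
  [0.002, 0, 0.028, 0, 0.006, 0, 0.3],
  [0.002, 0, 0.028, 0, 0.006, 0, 0.3],
  [0.002, 0, -0.005, 0, 0.006, 0, 0.2],
  [0.002, 0, -0.045, 0, 0.006, 0, 0],
  [0.002, 0, -0.08, 0, 0.006, 0, 0],
  [0.002, 0, -0.08, 0, 0.006, 0, 0],
  [0.002, 0, -0.08, 0, 0.006, 0, 0],
])

```text
time: 38.1
tool_pos: [0.5429, -0.1396, 0.1784]
tool_rot: [0.0, 0.999, 0.038, 0.001]
contact_force: [-0.9, 0.4, -0.8]
gripper_width: 0.502
```

```bash
python3 - <<'E'
from h import *
stat(); print(I(-.171,0),row(*I(-.173,0),.175,IY))
im=manip.grab_frame('scene');crop(im,100,80,500,280,2,'pics/u.png');crop(im,120,120,320,260,4,'pics/u1.png')
E
```

```text
t 38.1 pos [ 0.5429 -0.1396  0.1784] th 0.0758 F [-0.9  0.4 -0.8] w 0.502 j [-0.38 -0.06  1.83  0.    1.37  1.11]
[ 0.48628585 -0.19278119] [-0.0625, 0.0487, 0.0033, 0.0009, -0.002, 0.0004]
```

View pics/u1.png

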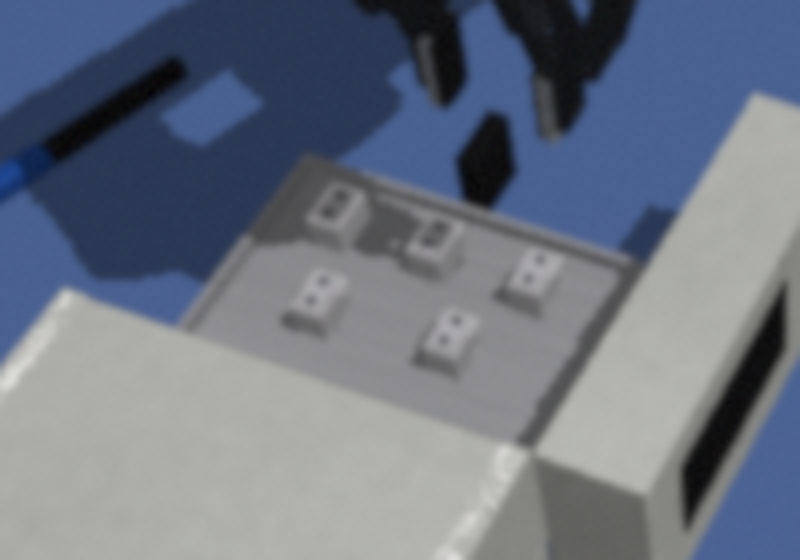

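All five chips lie flat and separate. Back to the fin at (0.486, -0.194).

Call:
step_arm([
  [-0.03, 0.025, 0, 0, 0, 0, -0.2],
  [-0.06, 0.05, 0, 0, 0, 0, -0.2],
  [-0.061, 0.05, 0, 0, 0, 0, -0.2],
  [-0.061, 0.05, 0, 0, 0, 0, -0.2],
  [-0.061, 0.05, 0.035, 0, 0, 0, -0.2],
  [-0.061, 0.05, 0.07, 0, 0, 0, -0.2],
  [-0.061, 0.05, 0.105, 0, 0, 0, -0.2],
  [-0.061, 0.05, 0.105, 0, 0, 0, -0.2],
  [-0.061, 0.05, 0.105, 0, 0, 0, 1],
  [-0.061, 0.05, 0.105, 0, 0, 0, 1],
  [-0.061, 0.05, 0.105, 0, 0, 0, 1],
  [-0.061, 0.05, 0.105, 0, 0, 0, 1],
  [-0.061, 0.05, 0.105, 0, 0, 0, 1],
  [-0.061, 0.05, 0.105, 0, 0, 0, 1],
  [-0.061, 0.05, 0.105, 0, 0, 0, 1],
])

```text
time: 39.65
tool_pos: [0.4869, -0.1938, 0.0748]
tool_rot: [0.0, 0.999, 0.038, 0.002]
contact_force: [-0.4, 4.2, 5.9]
gripper_width: 0.127
```

```bash
python3 - <<'E'
from h import *
stat()
E
```

```text
t 39.65 pos [ 0.4869 -0.1938  0.0748] th 0.0759 F [-0.4  4.2  5.9] w 0.127 j [-0.52 -0.03  1.98  0.    1.18  0.97]
```

Call:
step_arm([
  [0.003, 0, 0, 0, 0, 0, 1],
  [0.01, 0, 0, 0, 0, 0, 1],
  [0.019, 0, 0, 0, 0, 0, 1],
  [0.029, 0, 0, 0, 0, 0, 1],
  [0.039, 0, 0, 0, 0, 0, 1],
  [0.049, 0, 0, 0, 0, 0, 1],
  [0.059, 0, 0, 0, 0, 0, 1],
  [0.069, 0, 0, 0, 0, 0, 1],
  [0.079, 0, 0, 0, 0, 0, 1],
  [0.089, 0, 0, 0, 0, 0, 1],
  [0.099, 0, 0, 0, 0, 0, 1],
  [0.109, 0, 0, 0, 0, 0, 1],
  [0.118, 0, 0, 0, 0, 0, 1],
  [0.127, 0, 0, 0, 0, 0, 1],
  [0.134, 0, 0, 0, 0, 0, 1],
  [0.14, 0, 0, 0, 0, 0, 1],
  [0.143, 0, 0, 0, 0, 0, 1],
  [0.145, 0, 0, 0, 0, 0, 1],
  [0.145, 0, 0, 0, 0, 0, 1],
  [0.145, 0, 0, 0, 0, 0, 1],
])

```text
time: 41.65
tool_pos: [0.6314, -0.1826, 0.0748]
tool_rot: [0.0, 0.999, 0.038, 0.002]
contact_force: [-0.5, 4.4, 4.7]
gripper_width: 0.127
```

```bash
python3 - <<'E'
from h import *
stat()
E
```

```text
t 41.65 pos [ 0.6314 -0.1826  0.0748] th 0.0761 F [-0.5  4.4  4.7] w 0.127 j [-0.4   0.27  1.66  0.    1.21  1.1 ]
```

Call:
step_arm([
  [0.001, 0, 0, 0, 0, 0, 1],
  [0.002, 0, 0, 0, 0, 0, 1],
  [0.002, 0, 0, 0, 0, 0, 1],
  [0.002, 0, 0, 0, 0, 0, 1],
])

```text
time: 42.05
tool_pos: [0.6322, -0.1825, 0.0749]
tool_rot: [-0.0, 0.999, 0.038, 0.0]
contact_force: [-5.1, 3.5, 8.2]
gripper_width: 0.121
```

```bash
python3 - <<'E'
from h import *
stat()
E
```

```text
t 42.05 pos [ 0.6322 -0.1825  0.0749] th 0.0762 F [-5.1  3.5  8.2] w 0.121 j [-0.39  0.27  1.65  0.    1.21  1.1 ]
```

The shelf is against its stop (-5 N at x = 0.632). Release and rise.

Call:
step_arm([
  [-0.001, 0, 0, 0, 0, 0, -0.2],
  [-0.001, 0, 0, 0, 0, 0, -0.2],
  [-0.001, 0, 0, 0, 0, 0, -0.2],
  [-0.001, 0, -0.04, 0, 0, 0, -0.2],
  [-0.001, 0, -0.08, 0, 0, 0, -0.2],
  [-0.001, 0, -0.115, 0, 0, 0, -0.2],
  [-0.001, 0, -0.115, 0, 0, 0, -0.2],
  [-0.001, 0, -0.115, 0, 0, 0, -0.2],
])

```text
time: 42.85
tool_pos: [0.6315, -0.1832, 0.1885]
tool_rot: [0.001, 0.999, 0.038, 0.001]
contact_force: [0.6, 0.2, -1.1]
gripper_width: 0.601
```

```bash
python3 - <<'E'
from h import *
stat(); 
print('handle pred',D(1.6),proj('top',[*D(1.6),.1]),proj('scene',[*D(1.6),.1]))
for q in (1.55,1.6,1.65): print(q, row(*D(q),.19,IY-q+np.pi))
im=manip.grab_frame('scene');crop(im,100,50,400,275,2.6,'pics/v.png')
im=manip.grab_frame('top');crop(im,280,150,460,350,3,'pics/v2.png')
E
```

```text
t 42.85 pos [ 0.6315 -0.1832  0.1885] th 0.0756 F [ 0.6  0.2 -1.1] w 0.601 j [-0.4   0.16  1.58 -0.    1.4   1.1 ]
handle pred [0.45678914 0.00601496] [314.06575443 312.82762173] [346.16441033 172.19601669]
1.55 [-0.1642, -0.1925, -0.0021, 0.0027, -0.0007, -1.5913]
1.6 [-0.1599, -0.2019, -0.0021, 0.0026, -0.0008, -1.5413]
1.65 [-0.1551, -0.211, -0.0021, 0.0026, -0.0009, -1.4913]
```

View pics/v.png

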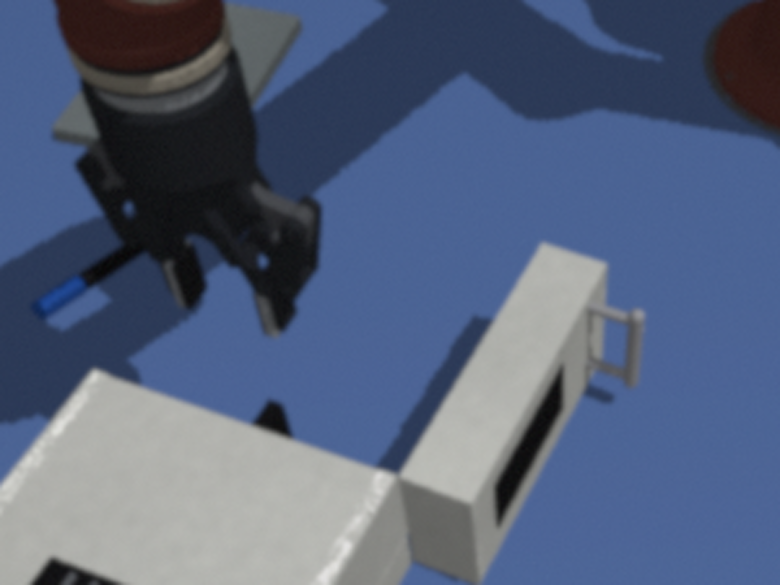

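View pics/v2.png

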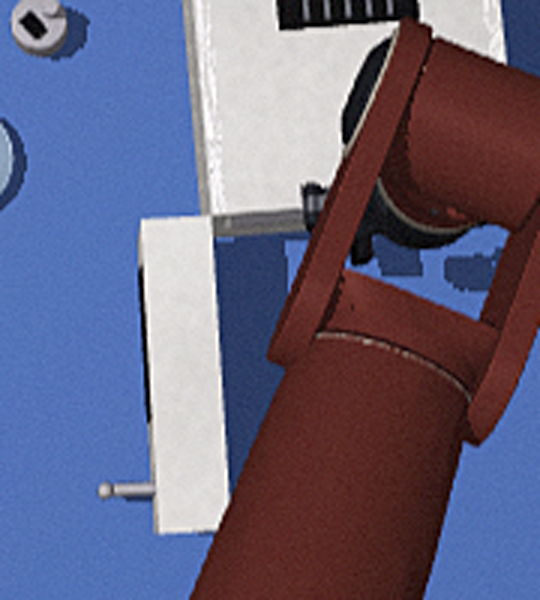

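The shelf is home, and the handle is at scene pixel (345.4,171.5) against a predicted (346.2,172.2), so the door is still at about 1.6 rad. Go back to the handle.

Call:
step_arm([
  [-0.16, -0.2, 0, 0, 0, -1.541, -0.2],
  [-0.16, -0.2, 0, 0, 0, -1.541, -0.2],
  [-0.16, -0.2, 0, 0, 0, -1.541, -0.2],
  [-0.16, -0.2, 0, 0, 0, -1.541, -0.2],
  [-0.16, -0.2, 0, 0, 0, -1.541, -0.2],
  [-0.16, -0.2, 0, 0, 0, -1.541, -0.2],
  [-0.16, -0.2, 0, 0, 0, -1.541, -0.2],
  [-0.16, -0.2, 0, 0, 0, -1.541, -0.2],
  [-0.16, -0.2, 0, 0, 0, -1.541, -0.2],
  [-0.16, -0.2, 0, 0, 0, -1.541, -0.2],
  [-0.16, -0.2, 0, 0, 0, -1.541, -0.2],
  [-0.16, -0.2, 0, 0, 0, -1.541, -0.2],
  [-0.16, -0.2, 0, 0, 0, -1.541, -0.2],
  [-0.16, -0.2, 0, 0, 0, -1.541, -0.2],
])

```text
time: 44.35
tool_pos: [0.4558, 0.0045, 0.1864]
tool_rot: [-0.001, 0.691, 0.723, -0.0]
contact_force: [0.6, -0.2, 0.0]
gripper_width: 0.599
```

```bash
python3 - <<'E'
from h import *
stat(); print(row(.4568,.0045,.0755,IY-1.6+np.pi))
E
```

```text
t 44.35 pos [0.4558 0.0045 0.1864] th 1.616 F [ 0.6 -0.2  0. ] w 0.599 j [-0.15 -0.33  2.05  0.    1.43 -0.2 ]
[-0.0001, 0.0012, 0.1109, -0.0016, -0.0004, -0.001]
```

Call:
step_arm([
  [0, 0.001, 0.04, 0, 0, 0, -0.2],
  [0, 0.001, 0.08, 0, 0, 0, -0.2],
  [0, 0.001, 0.111, 0, 0, 0, -0.2],
  [0, 0.001, 0.111, 0, 0, 0, -0.2],
  [0, 0.001, 0.111, 0, 0, 0, 1],
  [0, 0.001, 0.111, 0, 0, 0, 1],
  [0, 0.001, 0.111, 0, 0, 0, 1],
  [0, 0.001, 0.111, 0, 0, 0, 1],
  [0, 0.001, 0.111, 0, 0, 0, 1],
  [0, 0.001, 0.111, 0, 0, 0, 1],
  [0, 0.001, 0.111, 0, 0, 0, 1],
])

```text
time: 45.45
tool_pos: [0.4572, 0.0049, 0.0786]
tool_rot: [-0.001, 0.691, 0.723, -0.0]
contact_force: [-7.1, 2.1, 6.6]
gripper_width: 0.111
```

```bash
python3 - <<'E'
from h import *
stat(); arc(1.6,0.7,12,1)
E
```

```text
t 45.45 pos [0.4572 0.0049 0.0786] th 1.6169 F [-7.1  2.1  6.6] w 0.111 j [-0.15 -0.2   2.13  0.    1.21 -0.2 ]
[np.float64(-0.014), np.float64(-0.006), 0, 0, 0, -0.075, 1], [np.float64(-0.029), np.float64(-0.01), 0, 0, 0, -0.15, 1], [np.float64(-0.044), np.float64(-0.014), 0, 0, 0, -0.225, 1], [np.float64(-0.059), np.float64(-0.016), 0, 0, 0, -0.3, 1], [np.float64(-0.075), np.float64(-0.018), 0, 0, 0, -0.375, 1], [np.float64(-0.09), np.float64(-0.018), 0, 0, 0, -0.45, 1], [np.float64(-0.105), np.float64(-0.017), 0, 0, 0, -0.525, 1], [np.float64(-0.121), np.float64(-0.015), 0, 0, 0, -0.6, 1], [np.float64(-0.136), np.float64(-0.011), 0, 0, 0, -0.675, 1], [np.float64(-0.15), np.float64(-0.007), 0, 0, 0, -0.75, 1], [np.float64(-0.165), np.float64(-0.001), 0, 0, 0, -0.825, 1], [np.float64(-0.179), np.float64(0.005), 0, 0, 0, -0.9, 1],
```

Call:
step_arm([
  [-0.014, -0.006, 0, 0, 0, -0.075, 1],
  [-0.029, -0.01, 0, 0, 0, -0.15, 1],
  [-0.044, -0.014, 0, 0, 0, -0.225, 1],
  [-0.059, -0.016, 0, 0, 0, -0.3, 1],
  [-0.075, -0.018, 0, 0, 0, -0.375, 1],
  [-0.09, -0.018, 0, 0, 0, -0.45, 1],
  [-0.105, -0.017, 0, 0, 0, -0.525, 1],
  [-0.121, -0.015, 0, 0, 0, -0.6, 1],
  [-0.136, -0.011, 0, 0, 0, -0.675, 1],
  [-0.15, -0.007, 0, 0, 0, -0.75, 1],
  [-0.165, -0.001, 0, 0, 0, -0.825, 1],
  [-0.179, 0.005, 0, 0, 0, -0.9, 1],
])

```text
time: 46.65
tool_pos: [0.4713, -0.1756, 0.0786]
tool_rot: [0.001, 0.306, 0.952, -0.001]
contact_force: [-0.6, 1.3, 3.0]
gripper_width: 0.105
```

```bash
python3 - <<'E'
from h import *
stat(); s=manip.state()['tool_pos'][:2]-I(0,.11); q=IY-(np.arctan2(s[1],s[0])-np.arctan2(-.188,-.085)); print('q',q,np.hypot(*s)); arc(0.7,0.05,9,1)
E
```

```text
t 46.65 pos [ 0.4713 -0.1756  0.0786] th 2.5197 F [-0.6  1.3  3. ] w 0.105 j [-0.5  -0.08  2.03 -0.    1.19 -1.45]
q 0.6851836060224242 0.206197182214055
[np.float64(-0.014), np.float64(-0.005), 0, 0, 0, -0.072, 1], [np.float64(-0.028), np.float64(-0.01), 0, 0, 0, -0.144, 1], [np.float64(-0.043), np.float64(-0.013), 0, 0, 0, -0.217, 1], [np.float64(-0.057), np.float64(-0.016), 0, 0, 0, -0.289, 1], [np.float64(-0.072), np.float64(-0.017), 0, 0, 0, -0.361, 1], [np.float64(-0.087), np.float64(-0.017), 0, 0, 0, -0.433, 1], [np.float64(-0.102), np.float64(-0.016), 0, 0, 0, -0.506, 1], [np.float64(-0.117), np.float64(-0.014), 0, 0, 0, -0.578, 1], [np.float64(-0.131), np.float64(-0.012), 0, 0, 0, -0.65, 1],
```

Call:
step_arm([
  [-0.014, -0.005, 0, 0, 0, -0.072, 1],
  [-0.028, -0.01, 0, 0, 0, -0.144, 1],
  [-0.043, -0.013, 0, 0, 0, -0.217, 1],
  [-0.057, -0.016, 0, 0, 0, -0.289, 1],
  [-0.072, -0.017, 0, 0, 0, -0.361, 1],
  [-0.087, -0.017, 0, 0, 0, -0.433, 1],
  [-0.102, -0.016, 0, 0, 0, -0.506, 1],
  [-0.117, -0.014, 0, 0, 0, -0.578, 1],
  [-0.131, -0.012, 0, 0, 0, -0.65, 1],
  [-0.131, -0.012, 0, 0, 0, -0.65, 1],
])

```text
time: 47.65
tool_pos: [0.5717, -0.2621, 0.0787]
tool_rot: [0.002, -0.013, 1.0, -0.001]
contact_force: [-0.7, -1.6, 3.4]
gripper_width: 0.104
```

```bash
python3 - <<'E'
from h import *
stat(); s=manip.state()['tool_pos'][:2]-I(0,.11); q=IY-(np.arctan2(s[1],s[0])-np.arctan2(-.188,-.085)); print('q',q,np.hypot(*s)); arc(q,-.01,5,1)
E
```

```text
t 47.65 pos [ 0.5717 -0.2621  0.0787] th -3.1166 F [-0.7 -1.6  3.4] w 0.104 j [-0.55  0.2   1.73 -0.    1.2  -2.14]
q 0.0314405805360177 0.2067282176534523
[np.float64(-0.002), np.float64(-0.001), 0, 0, 0, np.float64(-0.008), 1], [np.float64(-0.003), np.float64(-0.001), 0, 0, 0, np.float64(-0.017), 1], [np.float64(-0.005), np.float64(-0.002), 0, 0, 0, np.float64(-0.025), 1], [np.float64(-0.006), np.float64(-0.003), 0, 0, 0, np.float64(-0.033), 1], [np.float64(-0.008), np.float64(-0.003), 0, 0, 0, np.float64(-0.041), 1],
```

Call:
step_arm([
  [-0.002, -0.001, 0, 0, 0, -0.008, 1],
  [-0.004, -0.002, 0, 0, 0, -0.017, 1],
  [-0.005, -0.002, 0, 0, 0, -0.025, 1],
  [-0.005, -0.002, 0, 0, 0, -0.025, 1],
])

```text
time: 48.05
tool_pos: [0.5754, -0.2636, 0.0787]
tool_rot: [0.001, -0.025, 1.0, -0.002]
contact_force: [-0.7, -3.2, 6.2]
gripper_width: 0.105
```

```bash
python3 - <<'E'
from h import *
stat(); s=manip.state()['tool_pos'][:2]-I(0,.11); q=IY-(np.arctan2(s[1],s[0])-np.arctan2(-.188,-.085)); print('q',q)
E
```

```text
t 48.05 pos [ 0.5754 -0.2636  0.0787] th -3.0923 F [-0.7 -3.2  6.2] w 0.105 j [-0.55  0.21  1.72 -0.    1.21 -2.17]
q 0.01243465648626571
```

Call:
step_arm([
  [-0.001, -0.001, 0, 0, 0, 0, 1],
  [-0.002, -0.001, 0, 0, 0, 0, 1],
  [-0.003, -0.001, 0, 0, 0, 0, 1],
  [-0.003, -0.001, 0, 0, 0, 0, 1],
  [-0.003, -0.001, 0, 0, 0, 0, 1],
])

```text
time: 48.55
tool_pos: [0.5781, -0.2646, 0.0787]
tool_rot: [0.001, -0.025, 1.0, -0.002]
contact_force: [-1.7, -3.6, 6.1]
gripper_width: 0.106
```

```bash
python3 - <<'E'
from h import *
stat(); s=manip.state()['tool_pos'][:2]-I(0,.11); q=IY-(np.arctan2(s[1],s[0])-np.arctan2(-.188,-.085)); print('q',q)
E
```

```text
t 48.55 pos [ 0.5781 -0.2646  0.0787] th -3.092 F [-1.7 -3.6  6.1] w 0.106 j [-0.55  0.22  1.71 -0.    1.21 -2.16]
q -0.0016293876145566932
```

Call:
step_arm([
  [-0.001, 0, 0, 0, 0, 0, 1],
  [-0.002, -0.001, 0, 0, 0, 0, 1],
  [-0.003, -0.001, 0, 0, 0, 0, 1],
  [-0.003, -0.001, 0, 0, 0, 0, 1],
])

```text
time: 48.95
tool_pos: [0.5789, -0.2649, 0.0786]
tool_rot: [-0.002, -0.025, 1.0, -0.001]
contact_force: [-11.3, -1.7, 12.3]
gripper_width: 0.106
```

```bash
python3 - <<'E'
from h import *
stat(); s=manip.state()['tool_pos'][:2]-I(0,.11); q=IY-(np.arctan2(s[1],s[0])-np.arctan2(-.188,-.085)); print('q',q)
im=manip.grab_frame('scene');crop(im,60,100,300,300,3.2,'pics/w.png')
E
```

```text
t 48.95 pos [ 0.5789 -0.2649  0.0786] th -3.0919 F [-11.3  -1.7  12.3] w 0.106 j [-0.54  0.23  1.7  -0.    1.22 -2.16]
q -0.005634172364911955
```

View pics/w.png

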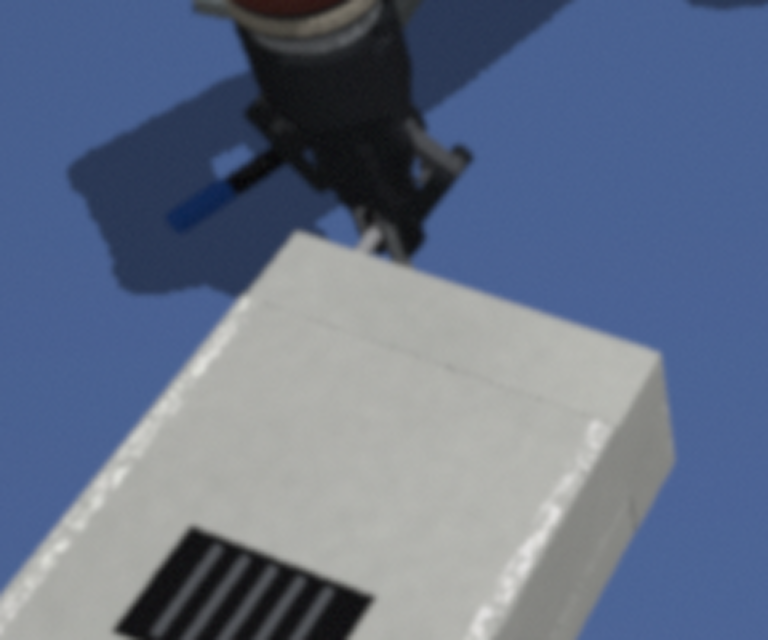

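The door meets its stop (-11 N) and the seam is closed. I'll ease off, release and rise.

Call:
step_arm([
  [0.002, 0, 0, 0, 0, 0, 1],
  [0.002, 0, 0, 0, 0, 0, -0.2],
  [0.002, 0, 0, 0, 0, 0, -0.2],
  [0.002, 0, 0, 0, 0, 0, -0.2],
  [0.002, 0, 0, 0, 0, 0, -0.2],
  [0.002, 0, -0.04, 0, 0, 0, -0.2],
  [0.002, 0, -0.08, 0, 0, 0, -0.2],
  [0.002, 0, -0.12, 0, 0, 0, -0.2],
  [0.03, 0, -0.16, 0, 0, 0, -0.2],
  [0.08, 0, -0.16, 0, 0, 0, -0.2],
  [0.1, 0, -0.16, 0, 0, 0, -0.2],
  [0.1, 0, -0.16, 0, 0, 0, -0.2],
  [0.1, 0, -0.16, 0, 0, 0, -0.2],
])

```text
time: 50.3
tool_pos: [0.481, -0.269, 0.2361]
tool_rot: [0.0, -0.025, 1.0, 0.0]
contact_force: [0.7, 0.1, 0.9]
gripper_width: 0.601
```

```bash
python3 - <<'E'
from h import *
stat()
im=manip.grab_frame('scene');crop(im,40,100,360,340,2.4,'pics/x.png')
im=manip.grab_frame('top');crop(im,150,100,470,340,2.4,'pics/x2.png')
for q in (0,.05): print(q,proj('scene',[*D(q),.1]),proj('top',[*D(q),.1]))
E
```

```text
t 50.3 pos [ 0.481  -0.269   0.2361] th -3.0919 F [0.7 0.1 0.9] w 0.601 j [-0.65 -0.12  1.79  0.    1.47 -2.27]
0 [181.19863871 165.84991269] [441.5639204  255.24167312]
0.05 [186.08826132 163.02378011] [439.91824212 259.75045785]
```

View pics/x.png

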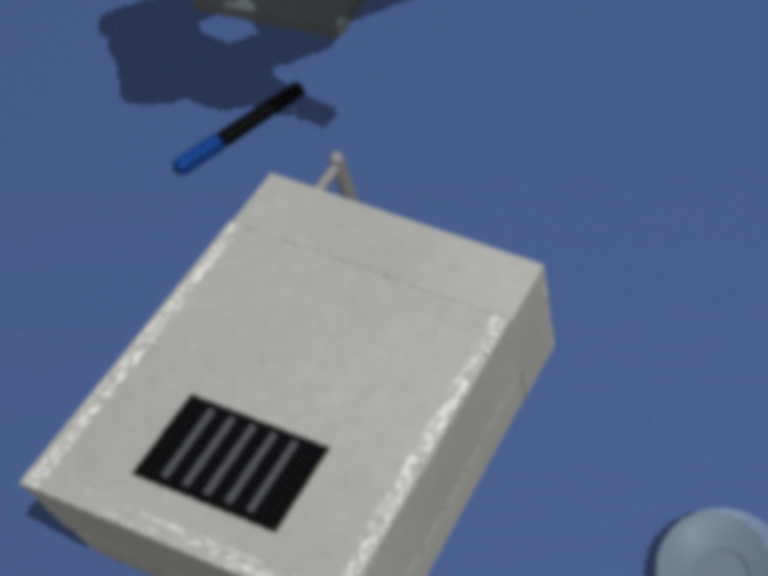

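View pics/x2.png

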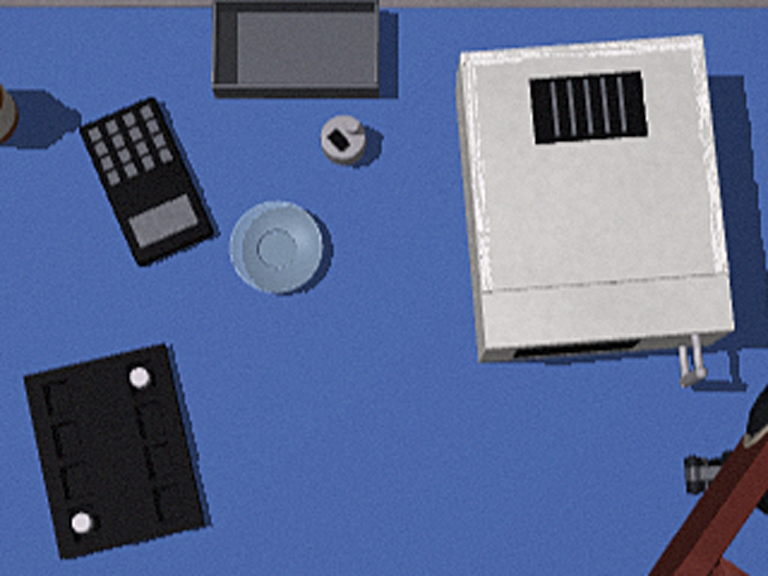

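The handle is at scene pixel (180.4,165.4) against a predicted (181.2,165.8) for a shut door. The tray holds only the pots, the dish hasn't moved, and the arm is clear, so I'll hand in.

```bash
python3 -c "
from plant import manip
print(manip.job_done())"
```

```text
the job is handed in; nothing more can be done
None
```

The job is handed in at about 50 s of the 210 s allowed. I opened the door to about 1.6 rad and drew the shelf out about 147 mm. I then set all five chips flat and separate on its floor, pushed the shelf home and shut the door.

**Last checks:**
- **Shelf:** it met its home stop at about 5 N.
- **Door:** it met its stop at about 11 N. The handle then sat within about 1 px of where a shut door puts it in both cameras.
- **Chips:** I last saw them flat and apart with the shelf still drawn out. I could not see them once it was home, but none are on the table or in the tray.
- **Bystanders:** both pots are in their pockets and the dish shows no movement.
- **Robot:** the arm is clear of everything, with contact force near zero.

No check failed. One chip sat about 1 px off in its pocket before I picked it up, which had no effect. I did not notice the gripper slackening at any point.

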